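Sort left-hand and right-hand board-stack brackets from the sloping rack

ROBOT

A 7-joint arm with a two-finger parallel gripper is mounted at the origin on the work surface. World frame = base frame: x ahead of the robot, y to its left, z up, the work surface at z = 0. Lengths are in m, angles in rad, forces in N, time in s.
With the tool pointing down it reaches from about 0.35 to 0.9 m from the base axis. Payload 19.9 kg.
Tool frame: the origin (TCP) lies midway between the tips of the shut fingers; the grasp point (between the pads) lies 19 mm behind it (env.pinch_z is the distance from the TCP to the grasp point, in m); y points along the fingers, z is the direction in which the jaws open and shut, and the axes are right-handed (so a half turn about y gives the same grasp; the last joint's range is limited). The gripper opens to 94 mm and grips with 3 to 60 N. Pads are 16 mm wide; open, the fingers measure 119 mm over their backs; the gripper's body (75 mm by 177 mm) begins 78 mm behind the grasp point.
Start: joints at [1.163, 0.417, -0.01, 1.614, 0.005, 1.111, -0.053], TCP at [0.224, -0.583, 0.205] pointing down, gripper open.
Joint ranges: [-2.81, 2.81], [-0.39, 2.02], [-1.27, 1.25], [0.06, 2.57], [-1.19, 4.33], [0.19, 2], [-2.82, 2.82]. Speed limits (rad/s): [1.89, 1.89, 2.39, 2.39, 3.01, 3.01, 3.01].

INTERFACE

Orientations are given as a unit quaternion [x, y, z, w].
In Python, from rig import env, viewer, close_job gives the robot as it stands.
- The arm moves only by the tool send_rows, never from a script. Its arguments are lists of equal length, an entry for each row: "translation": the shift along the tool's x, y, z in cm, a list of three; "twist": the turn about the tool's y in rad. In form: {"translation": [[x, y, z], ...], "twist": [twist, ...]}. A call has 1 to 12 rows; each row shifts and turns the commanded pose from where the row before left it, along the tool's axes as they then stand; what a row does not reach is not made up. A row lasts 1/8 s, in which the tool goes at most 62.5 mm and 10.7 degrees, less where a joint would pass 70% of its speed; a pose out of reach is approached as far as the arm can. A call with a gripper value outside its range is refused whole. "grip" is the gripper's target within -1 to 1 (fully open at 1, half-way at 0, shut at -1), set as the call begins (left out, the last holds). The fingers move at their own pace and stop on an object; "grip_force" is the grip in N (left out, the last holds). Time passes only in rows, so rows that do not move let the fingers close. It gives the time, the measured TCP pose, the force and the opening at its end, in the units of the state.
- env.observe(): the state, without advancing time (a new reading comes with each control period).
- viewer.capture(name): name is "scene" or "side" or "wrist"; returns a dict with "pixels" (384x512x3 uint8, red, green, blue), "fovy" (degrees; the focal length in pixels is half the picture's height over the tangent of half this angle, whatever the lens; pixels are square), "cx", "cy" (the principal point, pixels), "world_from_camera" (4x4, takes a point from camera to world coordinates); the wrist camera has in their place "tool_from_camera" (4x4, takes a point from camera to tool coordinates, whose origin is the TCP and whose axes are the tool frame's). Camera axes: x right, y down, z forward; pixel columns grow to the right and rows downward; lengths in m; the calibration is good to about 2 mm. The wrist camera is an equidistant fisheye: a pixel r from the principal point sees the ray r / f radians off the axis. A picture is of the moment at which its call begins: read the wrist's pose just before it. There is no depth.
- close_job(): hands the job in, once; it reports no verdict.
The state is a dict: "clock": time; "joints": joint angles; "joint_vel": joint speeds; "joint_torque": joint torques, N m; "eef_pos": TCP position; "eef_rot": TCP orientation; "ft_force": force on the tool from outside, world axes, zero at the start; "wrist_torque": the same for the moment, N m; "opening": opening from 0.0 (shut) to 1.0 (fully open).
Only numpy, scipy, OpenCV 4.12 (cv2) and the standard library are available. Lean on these libraries where they do the work, as an engineer would, in place of code of your own. Each camera call takes 0.05 s, during which the arm holds its last target.

TASK

Swing the red-knobbed hold-down bail of the black sloping rack fully open, over to the side away from the robot, and leave it open. Then take the two mirror-image aluminium brackets off the rack and set each one down gently (do not drop it), standing flat on its base plate, on the floor of its own bin: the left-hand bracket in the green bin on the left, the right-hand one in the orange bin on the right, next to the bracket of the same hand already in there. Leave those sample brackets and the other things on the bench where they are.

Things in the scene. Friction and masses are not known exactly. Their poses are not given: they have to be found in the camera images.
- bracket_left_mid (a point): left-hand aluminium bracket (0.22 kg), at mid length and width, 30 mm above its underside. Base 60 (x) x 100 (y) x 6 mm; on its back edge an upright plate 8 mm thick (x +22 to +30 of this point), 100 long, top 60 above the underside; end plate 8 mm thick, equally tall, across it at y +46, x -6 to +38. Starts base flat on the rack's deck, its x towards the robot, z leaning 30 degrees away from the robot; lies on either half.
- bracket_right_mid (a point): right-hand aluminium bracket (0.22 kg), at mid length and width, 30 mm above its underside. Base 60 (x) x 100 (y) x 6 mm; on its back edge an upright plate 8 mm thick (x +22 to +30 of this point), 100 long, top 60 above the underside; end plate 8 mm thick, equally tall, across it at y -46, x -6 to +38. Starts base flat on the rack's deck, its x towards the robot, z leaning 30 degrees away from the robot; lies on either half.
- bail (a joint): Angle of the hold-down bail about its level pivot: 0 shut (its cross bar lies 3 mm above the base plates of both brackets, so they cannot be lifted), 1.75 fully open at its stop, knob over away from the robot and down. Turns stiffly (about 2 N at the knob) and stays where left while upright; leaning far over it may sink on to the stop.
- bail_knob (a point): Centre of the red knob on top of the bail: a cylinder 22 mm in diameter, 26 mm long, axis along the rack's y, on a steel stem 10 mm wide. Shut, it stands nearly straight above the pivot, 92 mm off the deck and 32 mm beyond the tops of the brackets' upright plates. Can be pinched by its two flat ends or pushed.
- bail_pivot (a point): Middle of the bail's pivot at the rack's low edge, 58 mm above the table, 89 mm from the knob's centre. Axes are the rack's: x towards the robot, y along the pivot, z up. As the bail opens the knob moves on an arc about this point towards -x (away from the robot) and down, to end 27 mm below the pivot.
- rack: Fixed black sloping rack, 230 (x) by 250 (y) mm, 112 mm high on the robot's side; origin at the table under its middle, x towards the robot. Its deck faces away from the robot and rises 30 degrees towards it, the low edge at x -65 mm and 55 mm up; a lip 5 mm high along the low edge keeps the brackets from sliding off.
- bin_left_floor (a point): The left bin, green, fixed. Point: centre of its inner floor, 5 mm above the table. Outside 230 (x) by 160 (y) by 45 mm high, walls and floor 5 mm, open on top; axes along its sides, x away from the robot. The half farther from the robot (x > 0) is free.
- bin_right_floor (a point): The right bin, orange, fixed. Point: centre of its inner floor, 5 mm above the table. Outside 230 (x) by 160 (y) by 45 mm high, walls and floor 5 mm, open on top; axes along its sides, x away from the robot. The half farther from the robot (x > 0) is free.
- sample_left_mid (a point): A left-hand bracket standing in the left bin, in its half nearer the robot; same shape and size as the one to sort; point 30 mm above its underside. Seen with the base down and the long upright plate at the back, the short end plate is at the left end. Leave it there.
- sample_right_mid (a point): A right-hand bracket standing in the right bin, in its half nearer the robot; same shape and size as the one to sort; point 30 mm above its underside. Seen with the base down and the long upright plate at the back, the short end plate is at the right end. Leave it there.
- board_stack: Bystander: stack of three green circuit boards on a 100 by 90 mm aluminium plate, 71 mm high; origin under its middle.
- cleaner_can: Bystander: aluminium can 52 mm in diameter, 120 mm high; origin under its middle.
- driver: Bystander: screwdriver 170 mm long lying on the table.
- wire_spool: Bystander: empty grey reel 60 mm in diameter, 40 mm high; origin under its middle.
- meter: Bystander: grey hand-held meter 150 by 75 by 44 mm lying on its back; origin under its middle.

How it is judged:
By the outcome, as a careful person would: the job done as asked, in the order asked, and still so for the second after the job is handed in, with the robot touching nothing.
It also fails if it takes over 72 s, if anything falls off the work surface, if the arm or the gripper's body presses on something with over 40 N, if the wrist force passes 120 N, or if a joint passes its speed limit or range.

## Working session

There is one attempt and no reset: what is moved stays moved. The work goes in short steps, Python scripts to look and compute and a tool call to move; the robot and the scene stay as the last step left them, time stands still between calls to the robot, and variables do not carry over. Pictures are saved under pics/ and viewed, and the job is handed in when it is done.

Besides the shell and the picture viewer there is one more tool, called as name([rows], argument=value, ...), one row to a line, values as JSON. send_rows: Moves the arm, as the interface text tells. Its arguments: {"type":"object","properties":{"translation":{"type":"array","items":{"type":"array","items":{"type":"number"}}},"twist":{"type":"array","items":{"type":"number"}},"grip":{"type":"number"},"grip_force":{"type":"number"}},"required":["translation","twist"]}

```bash
ls; mkdir -p pics
python3 - <<'E'
from rig import env, viewer
import cv2, numpy as np
print(env.observe(), env.pinch_z)
for n in ["scene","side","wrist"]:
    c=viewer.capture(n)
    cv2.imwrite(f"pics/{n}0.png",c["pixels"][:,:,::-1])
    np.savez(f"pics/{n}0.npz",**c)
    print(n,c["fovy"],c["cx"],c["cy"],np.round(c.get("world_from_camera",c.get("tool_from_camera")),3).tolist())
print(env.observe()["clock"])
E
```

```text
pics
{'clock': 0.0, 'joints': array([ 1.16253262,  0.41795063, -0.01028876,  1.61415329,  0.00469611,
        1.11070255, -0.05299946]), 'joint_vel': array([-1.42733537e-03, -1.28627456e-03,  4.98563503e-04,  1.92073448e-03,
        7.85946900e-05, -9.98703542e-05, -1.79969317e-03]), 'joint_torque': array([ 3.97137585e-03, -8.51233149e+01,  6.41153064e-01, -4.25989902e+01,
       -4.87479824e-02,  1.86779432e-02,  4.86254032e-05]), 'eef_pos': array([ 0.22397209, -0.58309676,  0.2048487 ]), 'eef_rot': array([-0.12905143,  0.69565727, -0.69484416,  0.1288343 ]), 'ft_force': array([-0.73405023,  0.3153487 ,  0.54273758]), 'wrist_torque': array([ 0.05387331, -0.04052975,  0.02433205]), 'opening': 0.9998154473691077} 0.0188
scene 47.765137649287446 253.82648313851033 193.95303738494206 [[-0.859, 0.341, -0.383, 1.221], [0.512, 0.551, -0.659, 1.066], [-0.014, -0.762, -0.648, 1.182], [0.0, 0.0, 0.0, 1.0]]
side 57.870956241598755 259.5385369610403 192.45124247803827 [[-0.991, -0.054, 0.123, 0.441], [-0.133, 0.505, -0.853, 0.914], [-0.017, -0.862, -0.507, 0.666], [0.0, 0.0, 0.0, 1.0]]
wrist 65.70646984690485 259.91588767846736 197.25329673649284 [[-0.001, 0.963, 0.268, -0.079], [-0.001, -0.268, 0.963, -0.178], [1.0, 0.0, 0.001, 0.0], [0.0, 0.0, 0.0, 1.0]]
0.15
```

View pics/scene0.png

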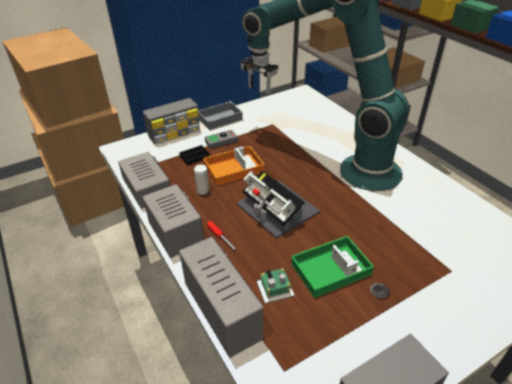

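View pics/side0.png

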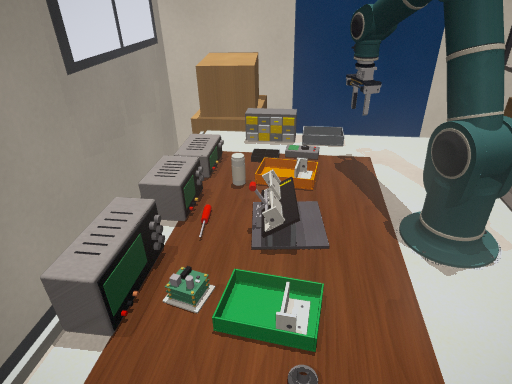

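View pics/wrist0.png

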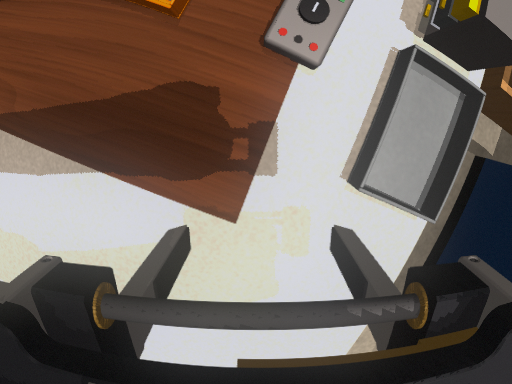

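```bash
cat > h.py <<'E'
import numpy as np, cv2
from scipy.spatial.transform import Rotation as R
def ray(c,u,v,pose=None):
    f=192/np.tan(np.radians(float(c["fovy"]))/2)
    x,y=(u-float(c["cx"])),(v-float(c["cy"]))
    if "tool_from_camera" in c:
        r=np.hypot(x,y); t=r/f
        d=np.array([np.sin(t)*x/max(r,1e-9),np.sin(t)*y/max(r,1e-9),np.cos(t)])
        M=np.eye(4);M[:3,:3]=R.from_quat(pose[1]).as_matrix();M[:3,3]=pose[0]
        T=M@c["tool_from_camera"]
    else:
        d=np.array([x/f,y/f,1.]);T=c["world_from_camera"]
    d=T[:3,:3]@d
    return T[:3,3],d/np.linalg.norm(d)
def onz(c,u,v,z,pose=None):
    o,d=ray(c,u,v,pose); return o+d*(z-o[2])/d[2]
def onplane(c,u,v,p,n,pose=None):
    o,d=ray(c,u,v,pose); return o+d*np.dot(np.array(p)-o,n)/np.dot(d,n)
def tri(rays):
    A=np.zeros((3,3));b=np.zeros(3)
    for o,d in rays:
        P=np.eye(3)-np.outer(d,d);A+=P;b+=P@o
    p=np.linalg.solve(A,b)
    return p,[float(np.linalg.norm((np.eye(3)-np.outer(d,d))@(p-o))) for o,d in rays]
def load(n):
    z=np.load(f"pics/{n}.npz");return {k:z[k] for k in z.files}
def shot(name,tag):
    from rig import env,viewer
    s=env.observe();c=viewer.capture(name)
    cv2.imwrite(f"pics/{tag}.png",c["pixels"][:,:,::-1])
    np.savez(f"pics/{tag}.npz",pos=s["eef_pos"],rot=s["eef_rot"],**c)
    return c,(s["eef_pos"],s["eef_rot"])
def loadp(n):
    c=load(n);return c,(c["pos"],c["rot"])
E
python3 - <<'E'
from h import *
s=load("scene0");d=load("side0")
for c,n in((s,"scene"),(d,"side")):
    p=c["pixels"].astype(int); r,g,b=p[...,0],p[...,1],p[...,2]
    hsv=cv2.cvtColor(c["pixels"],cv2.COLOR_RGB2HSV)
    for nm,lo,hi in (("green",(50,150,60),(75,255,255)),("orange",(12,200,150),(20,255,255)),("red",(0,180,120),(4,255,255))):
        m=cv2.inRange(hsv,lo,hi)
        k,l,st,ce=cv2.connectedComponentsWithStats(m)
        for i in range(1,k):
            if st[i,4]>8: print(n,nm,st[i],ce[i].round(1), onz(c,*ce[i],0.02).round(3))
    cv2.imwrite(f"pics/{n}_crop.png",cv2.resize(c["pixels"][130:310,180:400,::-1],None,fx=3.5,fy=3.3,interpolation=cv2.INTER_CUBIC))
E
```

```text
scene green [ 293  238   79   59 2144] [327.4 267.4] [0.519 0.352 0.02 ]
scene orange [249 153  14  14  24] [256.5 161.5] [ 0.408 -0.304  0.02 ]
scene orange [204 158  39  20 374] [222.8 167.2] [ 0.558 -0.347  0.02 ]
scene red [253 189   6   6  20] [255.7 191.7] [ 0.52  -0.124  0.02 ]
scene red [207 221  17  16 121] [214.4 228.1] [ 0.764 -0.023  0.02 ]
side green [ 212  269  112   83 5494] [265.6 308.1] [0.513 0.356 0.02 ]
side orange [280 159  10   1  10] [284.5 159. ] [ 0.528 -0.468  0.02 ]
side orange [255 166  40  12 254] [278.5 170.9] [ 0.544 -0.351  0.02 ]
side orange [305 168  12  12  37] [312.4 174.8] [ 0.407 -0.331  0.02 ]
side red [249 181   7  10  57] [252.1 185.8] [ 0.633 -0.217  0.02 ]
side red [201 204  10  19 118] [205.7 212.9] [ 0.76  -0.019  0.02 ]
side red [121 311   6   5  22] [123.1 312.8] [0.841 0.409 0.02 ]
```

View pics/scene_crop.png

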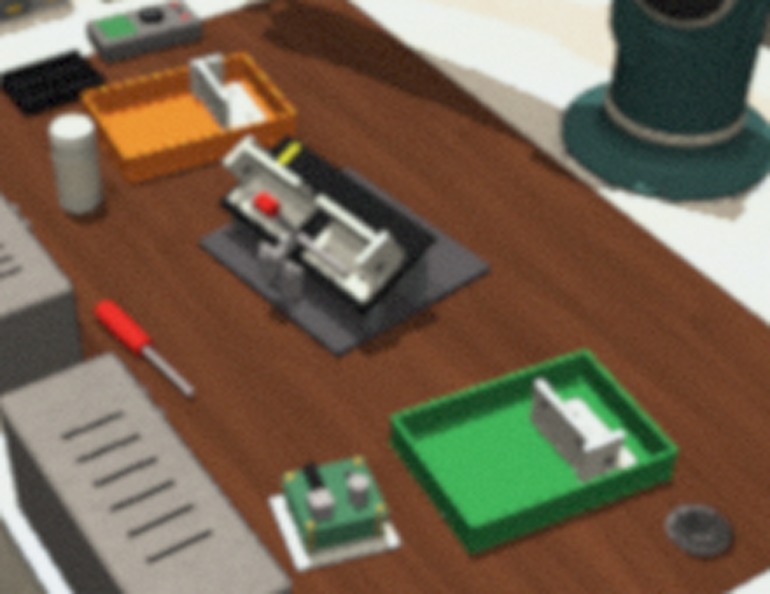

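View pics/side_crop.png

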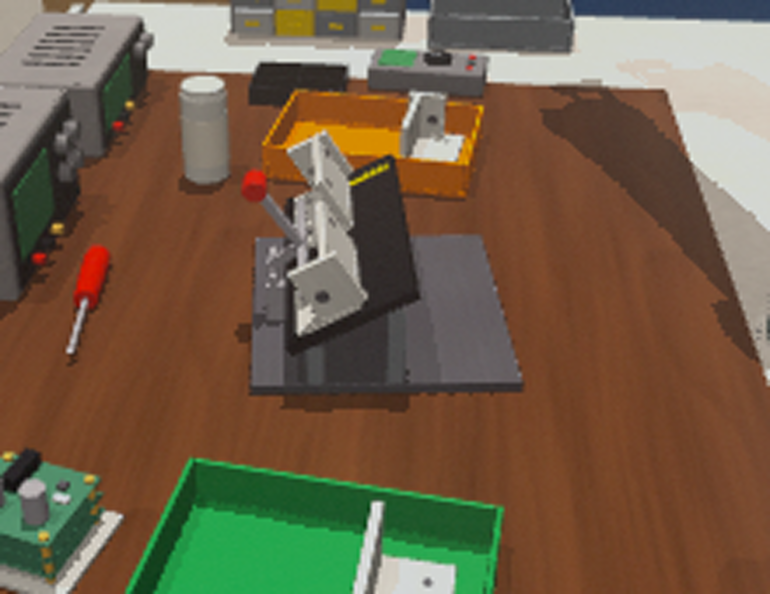

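Run:
```python
from h import *
s=load("scene0");d=load("side0")
print(tri([ray(s,255.7,191.7),ray(d,252.1,185.8)]))
print(R.from_quat([-0.12905143,  0.69565727, -0.69484416,  0.1288343 ]).as_matrix().round(3))
# pad corners from side crop  (crop /3.5+180, /3.3+130)
for u,v in((252,390),(520,388),(484,237),(256,237)):
    print("pad",onz(d,u/3.5+180,v/3.3+130,0.003).round(3))
for u,v in((200,243),(340,352),(488,268),(350,170)):
    print("padS",onz(s,u/3.5+180,v/3.3+130,0.003).round(3))
```

```text
(array([0.59584081, 0.00454119, 0.14618944]), [0.000555017614201405, 0.0005550176142012522])
[[-0.933 -0.001  0.359]
 [-0.359  0.001 -0.933]
 [ 0.    -1.    -0.001]]
pad [0.581 0.124 0.003]
pad [0.357 0.096 0.003]
pad [ 0.385 -0.157  0.003]
pad [ 0.617 -0.132  0.003]
padS [ 0.614 -0.116  0.003]
padS [0.577 0.126 0.003]
padS [0.356 0.097 0.003]
padS [ 0.385 -0.145  0.003]
```

send_rows([
  [-3.9,-1.6,-3.6],
  [-3.9,-1.6,-3.6],
  [-3.9,-1.6,-3.6],
  [-3.9,-1.6,-3.6],
  [-3.9,-1.2,-3.6],
  [-3.9,-1.2,-3.6],
  [-3.9,-1.2,-3.6],
  [-3.9,-1.2,-3.6],
  [-3.9,-0.8,-3.6],
  [-3.9,-0.8,-3.6],
  [-3.9,-0.8,-3.6],
  [-3.9,-0.5,-3.6],
], twist=[0,0,0,0,0,0,0,0,0,0,0,0])

```text
clock: 1.65
eef_pos: [0.5066, -0.0108, 0.3468]
eef_rot: [0.129, -0.695, 0.695, -0.129]
ft_force: [0.8, -1.2, -0.5]
opening: 1.0
```

send_rows([
  [0,0,0],
  [0,0,0],
  [0,0,0],
  [0,0,0],
], twist=[0.118,0.118,0,0])

```text
clock: 2.15
eef_pos: [0.506, -0.0124, 0.3464]
eef_rot: [-0.047, 0.706, -0.706, 0.047]
ft_force: [-0.2, -0.3, -0.6]
opening: 1.0
```

Run:
```python
from h import *
c,p=shot("wrist","w1")
print(p, R.from_quat(p[1]).as_matrix().round(3))
cv2.imwrite("pics/w1big.png",cv2.resize(c["pixels"][:,:,::-1],(768,576),interpolation=cv2.INTER_CUBIC))
```

```text
(array([ 0.50601555, -0.01237051,  0.34641253]), array([-0.04716623,  0.7055613 , -0.70550896,  0.04707119])) [[-0.991 -0.     0.133]
 [-0.133  0.    -0.991]
 [ 0.    -1.    -0.   ]]
```

View pics/w1big.png

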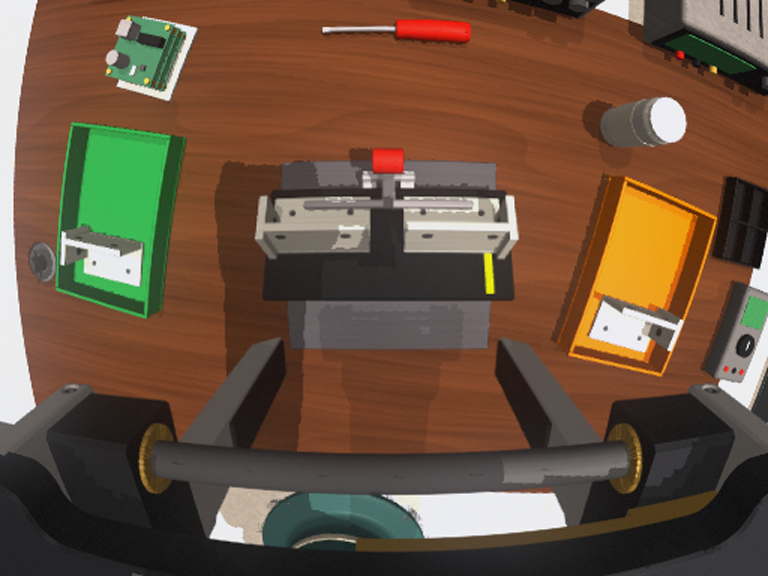

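Run:
```python
from h import *
c,p=loadp("w1")
hsv=cv2.cvtColor(c["pixels"],cv2.COLOR_RGB2HSV)
m=cv2.inRange(hsv,(0,180,120),(4,255,255)); 
k,l,st,ce=cv2.connectedComponentsWithStats(m)
for i in range(1,k):
    if st[i,4]>30:
        print("red",st[i],ce[i].round(1),onz(c,*ce[i],.146,p).round(4))
s=load("scene0");d=load("side0")
print(tri([ray(s,255.7,191.7),ray(d,252.1,185.8),ray(c,258.5,106.5,p)]))
for nm,lo,hi in (("green",(50,150,40),(75,255,255)),("orange",(10,200,100),(22,255,255))):
    m=cv2.inRange(hsv,lo,hi);m=cv2.morphologyEx(m,cv2.MORPH_CLOSE,np.ones((15,15)))
    k,l,st,ce=cv2.connectedComponentsWithStats(m);i=1+np.argmax(st[1:,4])
    cn=max(cv2.findContours((l==i).astype(np.uint8),0,2)[0],key=cv2.contourArea)
    q=cv2.approxPolyDP(cn,6,True)[:,0];print(nm,st[i],q.tolist())
    for u in q: print(u,onz(c,*u,.045,p).round(4),onz(c,*u,0,p).round(4))
def crop(n,x0,x1,y0,y1,f):
    cv2.imwrite(f"pics/{n}.png",cv2.resize(c["pixels"][y0:y1,x0:x1,::-1],None,fx=f,fy=f,interpolation=cv2.INTER_CUBIC))
crop("w1rack",150,370,90,240,3.6)
crop("w1g",20,140,70,220,4);crop("w1o",360,490,105,255,4)
```

```text
red [264  13  50  15 638] [288.9  19.5] [ 0.7171 -0.0214  0.146 ]
red [248  99  21  16 331] [258.1 106.4] [0.5968 0.0019 0.146 ]
(array([0.59598315, 0.00215687, 0.1447243 ]), [0.001461979882788384, 0.0005974617066138155, 0.0011223473675086482])
green [  38   82   85  130 6861] [[48, 82], [38, 192], [97, 211], [122, 93]]
[48 82] [0.6241 0.4109 0.045 ] [0.6278 0.4497 0.    ]
[ 38 192] [0.402  0.4351 0.045 ] [0.385  0.4761 0.    ]
[ 97 211] [0.384  0.2821 0.045 ] [0.3653 0.3088 0.    ]
[122  93] [0.6035 0.2377 0.045 ] [0.6053 0.2602 0.    ]
orange [ 371  117  107  134 7634] [[406, 117], [371, 228], [440, 250], [449, 228], [396, 227], [397, 205], [416, 199], [456, 213], [477, 144]]
[406 117] [ 0.6287 -0.2513  0.045 ] [ 0.6328 -0.2747  0.    ]
[371 228] [ 0.4215 -0.2281  0.045 ] [ 0.4062 -0.2493  0.    ]
[440 250] [ 0.3898 -0.4024  0.045 ] [ 0.3716 -0.4399  0.    ]
[449 228] [ 0.4391 -0.4075  0.045 ] [ 0.4255 -0.4455  0.    ]
[396 227] [ 0.4288 -0.2793  0.045 ] [ 0.4142 -0.3054  0.    ]
[397 205] [ 0.4708 -0.2692  0.045 ] [ 0.4602 -0.2943  0.    ]
[416 199] [ 0.4873 -0.3069  0.045 ] [ 0.4782 -0.3355  0.    ]
[456 213] [ 0.4721 -0.4144  0.045 ] [ 0.4615 -0.4531  0.    ]
[477 144] [ 0.6164 -0.4277  0.045 ] [ 0.6194 -0.4676  0.    ]
```

View pics/w1rack.png

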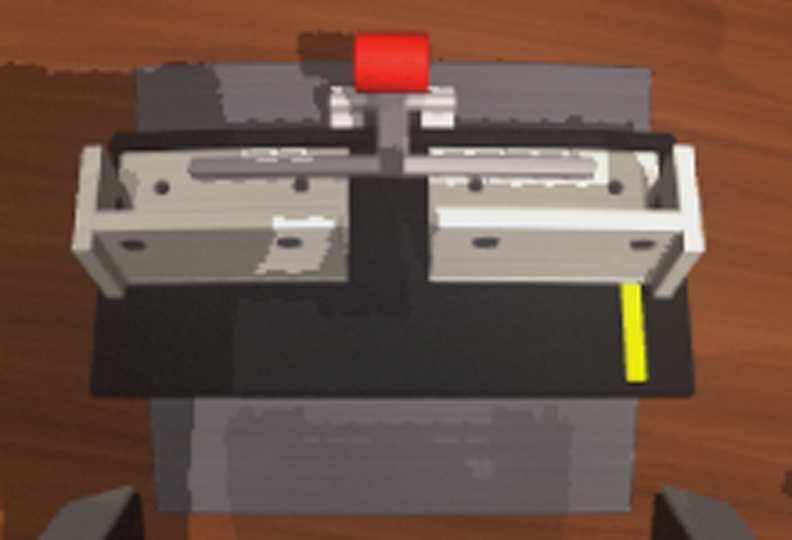

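View pics/w1g.png

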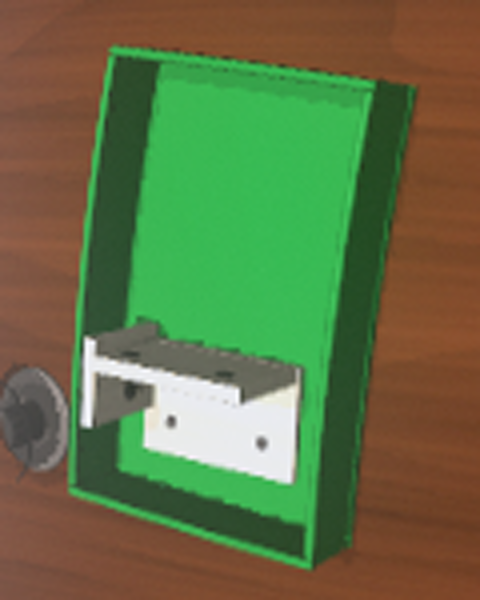

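View pics/w1o.png

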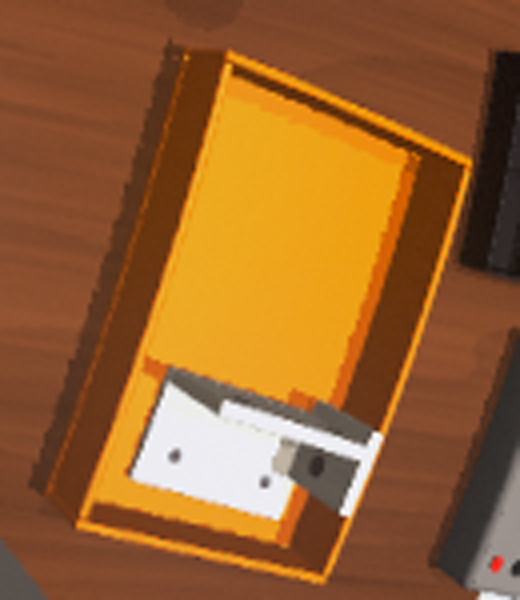

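```bash
cat >> h.py <<'E'
def W1(u,v): return u/3.6+150-0.36, v/3.6+90-0.36   # resize pixel-centre offset
E
python3 - <<'E'
from h import *
c,p=loadp("w1")
pc=[onz(c,*W1(u,v),.004,p) for u,v in((135,66),(652,67),(155,513),(632,513))]
for q in pc: print(q.round(4))
print("widths",[np.linalg.norm(pc[i]-pc[j]).round(4) for i,j in((0,1),(2,3),(0,2),(1,3))])
y=(pc[1]-pc[0]+pc[3]-pc[2]);yaw=np.arctan2(y[0],-y[1]);x=pc[2]-pc[0]+pc[3]-pc[1]
print("yaw",np.degrees(yaw),np.degrees(np.arctan2(-x[1],-x[0])))
ctr=np.mean(pc,0);print("ctr",ctr)
th=np.radians(7.6);X=np.array([-np.cos(th),-np.sin(th),0]);Y=np.array([np.sin(th),-np.cos(th),0])
def rk(q): q=q-ctr; return np.array([q@X,q@Y])
print("knob",rk(onz(c,258.1,106.4,.146,p)))
for n,u,v,z in(("highL",92,392,.112),("highR",693,395,.112),("lowL",115,133,.06),("lowR",672,135,.06),("pivL",343,105,.058),("pivR",443,105,.058)):
    print(n,rk(onz(c,*W1(u,v),z,p)).round(4))
E
```

```text
[0.5852 0.1272 0.004 ]
[ 0.6184 -0.1233  0.004 ]
[0.3545 0.0972 0.004 ]
[ 0.3885 -0.1551  0.004 ]
widths [np.float64(0.2527), np.float64(0.2546), np.float64(0.2327), np.float64(0.232)]
yaw 7.609261582463961 7.642219007652884
ctr [ 0.48664741 -0.01348101  0.004     ]
knob [-0.11125544 -0.00068244]
highL [ 0.0187 -0.1238]
highR [0.0196 0.1237]
lowL [-0.0851 -0.1225]
lowR [-0.0844  0.1227]
pivL [-0.0949 -0.0216]
pivR [-0.0949  0.0215]
```

send_rows([
  [-2.28,3.0,-0.05],
  [-2.28,3.0,-0.05],
  [-2.28,3.0,-0.05],
  [-2.28,3.0,-0.05],
  [0,3.1,0],
  [0,3.1,0],
  [0,3.0,0],
  [0,0,0],
  [0,0,0],
], twist=[0,0,0,0,0,0,0,0,0])

```text
clock: 3.32
eef_pos: [0.5968, 0.0016, 0.1357]
eef_rot: [-0.046, 0.706, -0.706, 0.047]
ft_force: [-0.0, 0.5, 0.3]
opening: 1.0
```

Run:
```python
from h import *
c,p=shot("wrist","w2")
print(p)
hsv=cv2.cvtColor(c["pixels"],cv2.COLOR_RGB2HSV)
m=cv2.inRange(hsv,(0,180,100),(5,255,255)); 
k,l,st,ce=cv2.connectedComponentsWithStats(m)
for i in range(1,k):
    if st[i,4]>30: print("red",st[i],ce[i].round(1),onz(c,*ce[i],.146,p).round(4))
```

```text
(array([0.59683468, 0.00163141, 0.13566073]), array([-0.04599095,  0.70562193, -0.70554268,  0.04681944]))
red [ 268   26   85   29 1979] [309.9  39.6] [ 0.7238 -0.0101  0.146 ]
red [ 239  231   43   33 1368] [259.5 247. ] [0.5969 0.0017 0.146 ]
```

View pics/w2.png

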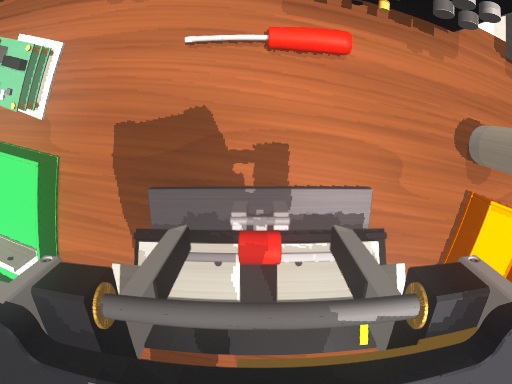

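send_rows([
  [0,0.3,0],
  [0,0,0],
  [0,0,0],
  [0,0,0],
  [0,0,0],
  [0,0,0],
], twist=[0,0,0,0,0,0], grip=-1, grip_force=15)

```text
clock: 4.12
eef_pos: [0.5962, 0.0016, 0.1314]
eef_rot: [-0.046, 0.706, -0.706, 0.046]
ft_force: [0.1, 0.2, -0.2]
opening: 0.395
```

Run:
```python
import numpy as np
f=.129;L=8.9
a=[f+t for t in np.linspace(0,1.78,13)]
x=[-L*np.sin(t) for t in a];z=[L*np.cos(t) for t in a]
print([[round(x[i+1]-x[i],2),round(z[i]-z[i+1],2)] for i in range(12)])
```

```text
[[np.float64(-1.29), np.float64(0.27)], [np.float64(-1.24), np.float64(0.45)], [np.float64(-1.16), np.float64(0.63)], [np.float64(-1.05), np.float64(0.8)], [np.float64(-0.92), np.float64(0.94)], [np.float64(-0.77), np.float64(1.07)], [np.float64(-0.61), np.float64(1.17)], [np.float64(-0.43), np.float64(1.25)], [np.float64(-0.24), np.float64(1.3)], [np.float64(-0.04), np.float64(1.32)], [np.float64(0.15), np.float64(1.31)], [np.float64(0.34), np.float64(1.27)]]
```

send_rows([
  [0,0,0],
  [0,0,0],
  [0,0,0],
  [0,0,0],
  [0,0,0],
], twist=[0,0,0,0,0])

```text
clock: 4.75
eef_pos: [0.5962, 0.0018, 0.1314]
eef_rot: [-0.046, 0.706, -0.706, 0.046]
ft_force: [-0.4, 2.3, -0.5]
opening: 0.279
```

send_rows([
  [-1.29,0.27,0],
  [-1.24,0.45,0],
  [-1.16,0.63,0],
  [-1.05,0.8,0],
  [0,0,0],
], twist=[0,0,0,0,0])

```text
clock: 5.38
eef_pos: [0.6444, 0.0082, 0.1092]
eef_rot: [-0.046, 0.706, -0.705, 0.047]
ft_force: [3.1, 3.5, -1.1]
opening: 0.275
```

send_rows([
  [-0.92,0.94,0],
  [-0.77,1.07,0],
  [-0.61,1.17,0],
  [-0.43,1.25,0],
  [0,0,0],
], twist=[0,0,0,0,0])

```text
clock: 6.0
eef_pos: [0.6711, 0.0117, 0.0645]
eef_rot: [-0.046, 0.706, -0.705, 0.047]
ft_force: [3.8, 5.7, -1.9]
opening: 0.275
```

Run:
```python
from h import *
c,p=shot("wrist","w3")
c,p=shot("side","s3")
cv2.imwrite("pics/s3c.png",cv2.resize(c["pixels"][130:260,190:350,::-1],None,fx=4.5,fy=4.5,interpolation=cv2.INTER_CUBIC))
```

```text
(no output)
```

View pics/s3c.png

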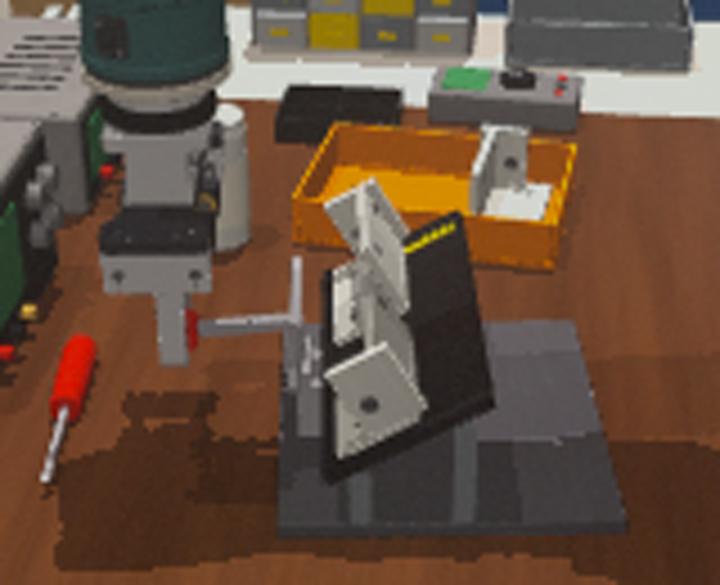

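View pics/w3.png

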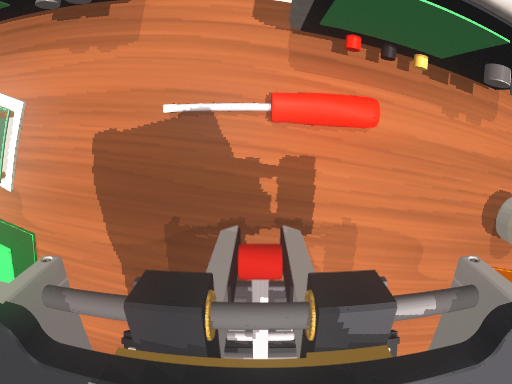

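send_rows([
  [-0.24,1.3,0],
  [-0.04,1.32,0],
  [0.15,1.31,0],
  [0.3,1.2,0],
  [0,0,0],
], twist=[0,0,0,0,0])

```text
clock: 6.72
eef_pos: [0.6689, 0.0115, 0.013]
eef_rot: [-0.046, 0.706, -0.705, 0.046]
ft_force: [4.7, 5.5, -4.9]
opening: 0.278
```

send_rows([
  [0,0,0],
  [0,0,0],
  [0,0,0],
  [0,0,0],
  [0,-2,0],
  [0,-4,0],
  [0,-5.5,0],
  [0,-5.5,0],
  [2.5,-4,0],
  [4,0,0],
  [4,0,0],
  [2,0,0],
], twist=[0,0,0,0,0,0,0,0,0,0,0,0], grip=1)

```text
clock: 8.22
eef_pos: [0.5431, -0.0055, 0.226]
eef_rot: [0.046, -0.705, 0.706, -0.047]
ft_force: [0.8, 0.1, -0.2]
opening: 1.0
```

Run:
```python
from h import *
c,p=shot("wrist","w4");print(p)
cv2.imwrite("pics/w4b.png",cv2.resize(c["pixels"][:,:,::-1],(768,576),interpolation=cv2.INTER_CUBIC))
c,p=shot("side","s4")
cv2.imwrite("pics/s4c.png",cv2.resize(c["pixels"][130:260,190:350,::-1],None,fx=4.5,fy=4.5,interpolation=cv2.INTER_CUBIC))
```

```text
(array([ 0.54312315, -0.00546197,  0.22598904]), array([ 0.04573326, -0.70520506,  0.70598784, -0.04664185]))
```

View pics/s4c.png

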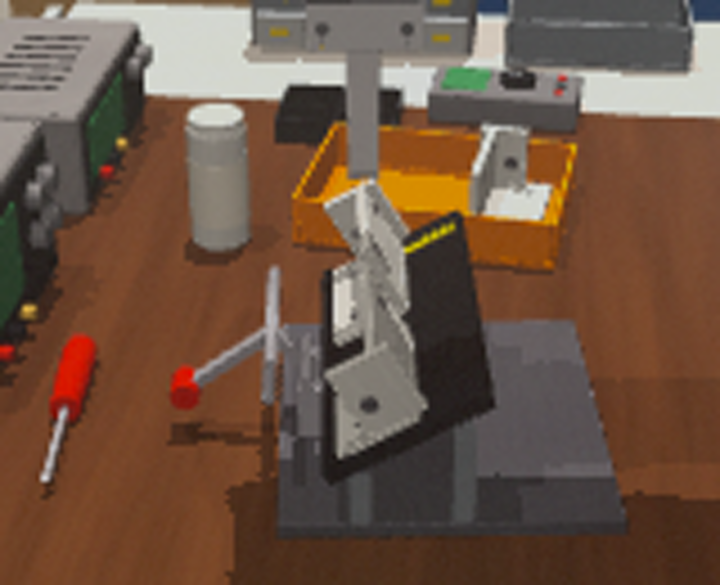

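View pics/w4b.png

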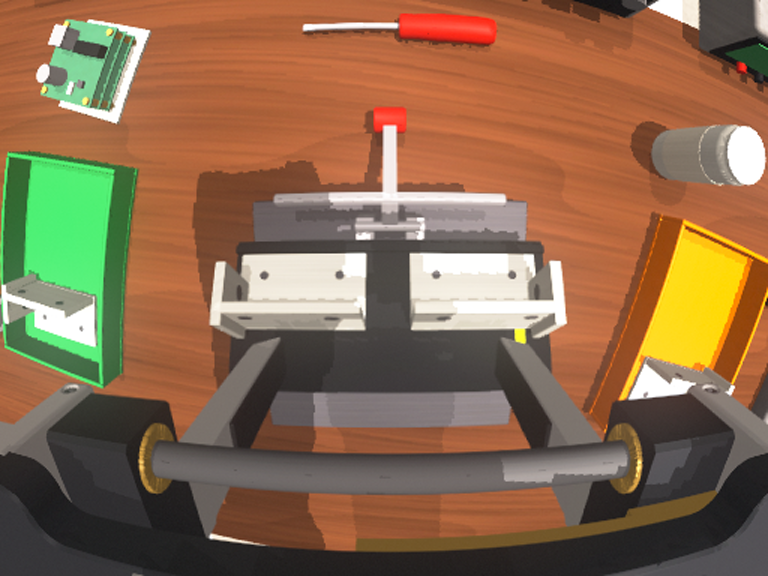

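Run:
```python
from h import *
c,p=loadp("w4");s=load("s4")
def red(c):
    hsv=cv2.cvtColor(c["pixels"],cv2.COLOR_RGB2HSV)
    m=cv2.inRange(hsv,(0,160,90),(6,255,255)); k,l,st,ce=cv2.connectedComponentsWithStats(m)
    return [(st[i].tolist(),ce[i].round(1).tolist()) for i in range(1,k) if st[i,4]>20]
print(red(c),red(s))
cv2.imwrite("pics/w4L.png",cv2.resize(c["pixels"][155:235,130:270,::-1],None,fx=5.5,fy=5.5,interpolation=cv2.INTER_CUBIC))
cv2.imwrite("pics/w4R.png",cv2.resize(c["pixels"][155:235,260:400,::-1],None,fx=5.5,fy=5.5,interpolation=cv2.INTER_CUBIC))
cv2.imwrite("pics/s4B.png",cv2.resize(s["pixels"][160:240,250:310,::-1],None,fx=7,fy=7,interpolation=cv2.INTER_CUBIC))
```

```text
[([266, 9, 65, 21, 1168], [298.1, 18.5]), ([491, 41, 7, 9, 52], [493.8, 45.2]), ([249, 71, 22, 18, 332], [259.4, 78.4])] [([201, 204, 10, 20, 128], [205.8, 213.0]), ([228, 211, 7, 10, 52], [230.5, 215.8]), ([121, 310, 6, 6, 30], [123.6, 313.0])]
```

View pics/w4L.png

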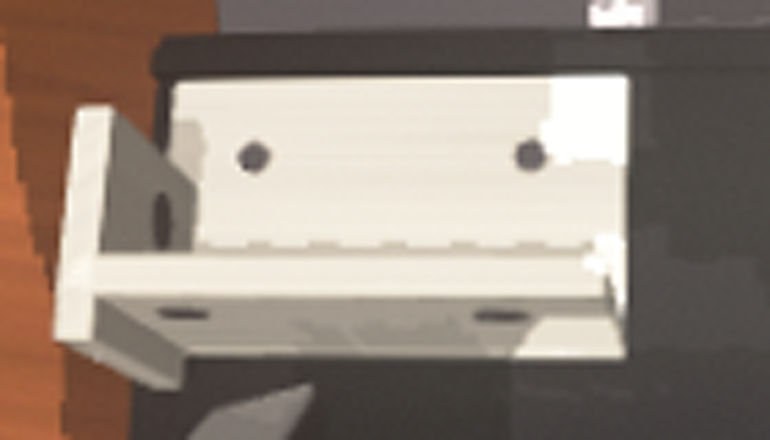

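View pics/w4R.png

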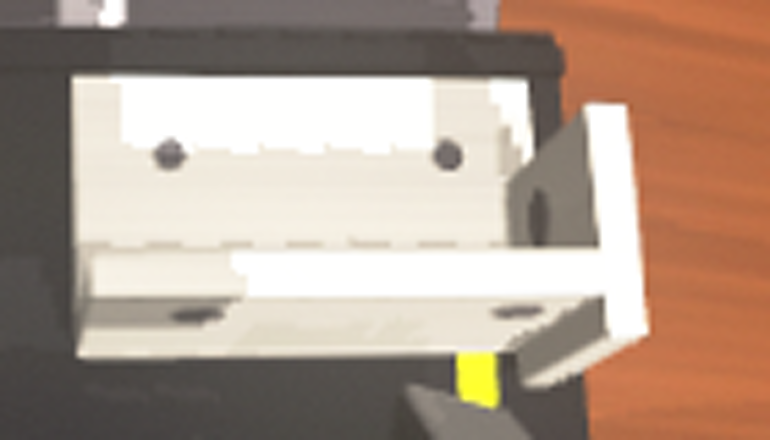

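View pics/s4B.png

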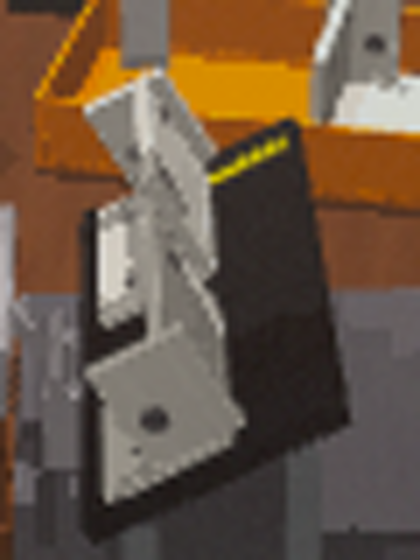

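```bash
cat >> h.py <<'E'
th=np.radians(7.6);RX=np.array([-np.cos(th),-np.sin(th),0]);RY=np.array([np.sin(th),-np.cos(th),0])
CTR=np.array([.48665,-.0135,0])
def rk(q): q=np.array(q)-CTR; return np.array([q@RX,q@RY,q[2]])
def unrk(r): return CTR+r[0]*RX+r[1]*RY+np.array([0,0,r[2]])
E
python3 - <<'E'
from h import *
c,p=loadp("w4");s=load("s4")
def L(u,v): return 130+(u+.5)/5.5-.5,155+(v+.5)/5.5-.5
def Rr(u,v): return 260+(u+.5)/5.5-.5,155+(v+.5)/5.5-.5
def S(u,v): return 250+(u+.5)/7-.5,160+(v+.5)/7-.5
print("knob",tri([ray(c,259.4,78.4,p),ray(s,230.5,215.8)]))
for n,a,b in(("frontouter",(78,107),(86,370)),("rearouter",(53,340),(182,327))):
    q,e=tri([ray(c,*L(*a),p),ray(s,*S(*b))]);print(n,q.round(4),rk(q).round(4),np.round(e,4))
for n,a,b in(("Lfrontinner?",(585,105),(86,107)),("Lrearouter",(648,333),(160,70))):
    q,e=tri([ray(c,*Rr(*a),p),ray(s,*S(*b))]);print(n,q.round(4),rk(q).round(4),np.round(e,4))
# model: bracket origin at underside on deck: points in rack coords for hypothesised z
# base front edge visible corners in w4 at deck-level: front edge of base top
for n,f,a in(("R base front out",L,(175,80)),("R base front in",L,(628,76)),("R base rear in",L,(628,357)),("R top front inner corner upright",L,(607,250)),("L base front in",Rr,(72,77)),("L base rear in",Rr,(80,357)),("Rtop in front",L,(113,108)),("Ltop out front",Rr,(628,105)),("Ltop in front",Rr,(585,105))):
    print(n,[rk(onz(c,*f(*a),z,p)).round(4).tolist() for z in(.06,.065,.075,.09,.11,.12)])
E
```

```text
knob (array([0.66843785, 0.01122246, 0.03541805]), [0.0004321460530079837, 0.00043214605300797806])
frontouter [0.5525 0.1135 0.1248] [-0.0821 -0.1171  0.1248] [0.0007 0.0007]
rearouter [0.5146 0.1094 0.1451] [-0.044  -0.1182  0.1451] [0.0007 0.0007]
Lfrontinner? [ 0.5815 -0.1073  0.1265] [-0.0816  0.1055  0.1265] [0.0013 0.0013]
Lrearouter [ 0.5461 -0.1227  0.1409] [-0.0445  0.1161  0.1409] [0.0003 0.0003]
R base front out [[-0.0761, -0.12, 0.06], [-0.077, -0.1183, 0.065], [-0.0787, -0.1148, 0.075], [-0.0813, -0.1096, 0.09], [-0.0848, -0.1027, 0.11], [-0.0865, -0.0992, 0.12]]
R base front in [[-0.0756, -0.019, 0.06], [-0.0765, -0.0187, 0.065], [-0.0782, -0.0182, 0.075], [-0.0808, -0.0174, 0.09], [-0.0843, -0.0163, 0.11], [-0.0861, -0.0158, 0.12]]
R base rear in [[-0.012, -0.02, 0.06], [-0.0138, -0.0197, 0.065], [-0.0174, -0.0191, 0.075], [-0.0228, -0.0183, 0.09], [-0.03, -0.0172, 0.11], [-0.0336, -0.0166, 0.12]]
R top front inner corner upright [[-0.0369, -0.0242, 0.06], [-0.0384, -0.0238, 0.065], [-0.0412, -0.0231, 0.075], [-0.0455, -0.0221, 0.09], [-0.0513, -0.0207, 0.11], [-0.054
[... 156 characters left out ...]
11], [-0.0858, 0.0123, 0.12]]
L base rear in [[-0.012, 0.0174, 0.06], [-0.0137, 0.0171, 0.065], [-0.0173, 0.0166, 0.075], [-0.0227, 0.0158, 0.09], [-0.0299, 0.0148, 0.11], [-0.0335, 0.0143, 0.12]]
Rtop in front [[-0.0701, -0.1355, 0.06], [-0.0711, -0.1335, 0.065], [-0.073, -0.1296, 0.075], [-0.0758, -0.1237, 0.09], [-0.0796, -0.1159, 0.11], [-0.0815, -0.112, 0.12]]
Ltop out front [[-0.0705, 0.1411, 0.06], [-0.0714, 0.1391, 0.065], [-0.0733, 0.135, 0.075], [-0.0762, 0.1288, 0.09], [-0.0799, 0.1206, 0.11], [-0.0818, 0.1164, 0.12]]
Ltop in front [[-0.0703, 0.1305, 0.06], [-0.0712, 0.1286, 0.065], [-0.0731, 0.1248, 0.075], [-0.076, 0.1191, 0.09], [-0.0798, 0.1115, 0.11], [-0.0817, 0.1077, 0.12]]
```

send_rows([
  [-4.2,0,0],
  [-4.2,2,0],
  [-4.2,4,0],
  [0,4,0],
  [0,4,0],
  [0,2.5,0],
  [0,0,0],
  [0,0,0],
  [0,0,0],
  [0,0,0],
], twist=[0,0,0,0,0,0,0,0,0,0], grip=-1)

```text
clock: 9.57
eef_pos: [0.6701, 0.0112, 0.0603]
eef_rot: [0.046, -0.706, 0.706, -0.047]
ft_force: [0.2, 0.7, 0.6]
opening: 0.008
```

send_rows([
  [0,0.5,0],
  [0,0.5,0],
  [0,0.5,0],
  [0,0.3,0],
  [0,0,0],
], twist=[0,0,0,0,0])

```text
clock: 10.2
eef_pos: [0.6694, 0.0112, 0.0416]
eef_rot: [0.046, -0.706, 0.706, -0.046]
ft_force: [-5.3, -0.6, 8.8]
opening: 0.002
```

send_rows([
  [0,0.15,0],
  [0,0,0],
], twist=[0,0])

```text
clock: 10.45
eef_pos: [0.6695, 0.0112, 0.0411]
eef_rot: [0.046, -0.705, 0.706, -0.046]
ft_force: [-10.8, -1.5, 23.1]
opening: 0.006
```

Run:
```python
from h import *
c,p=shot("side","s5")
cv2.imwrite("pics/s5c.png",cv2.resize(c["pixels"][150:250,200:320,::-1],None,fx=6,fy=6,interpolation=cv2.INTER_CUBIC))
```

```text
(no output)
```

View pics/s5c.png

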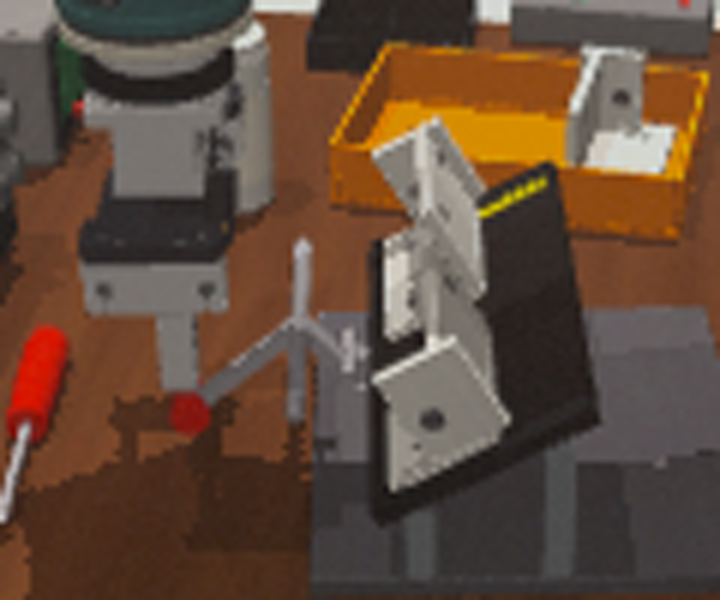

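send_rows([
  [0,-2,0],
  [0,-5,0],
  [0,-5,0],
  [0,-4,0],
  [2.9,0,2.8],
  [2.9,0,2.8],
  [2.9,0,2.8],
  [2.8,0,2.7],
  [0,3,0],
  [0,0,0],
], twist=[0,0,0,0,0,0,0,0,0,0], grip=-0.4)

```text
clock: 11.75
eef_pos: [0.5692, -0.1139, 0.1691]
eef_rot: [-0.047, 0.706, -0.705, 0.045]
ft_force: [-0.2, 0.9, 0.6]
opening: 0.297
```

Run:
```python
from h import *
c,p=shot("wrist","w6");print(p[0],rk(p[0]))
cv2.imwrite("pics/w6c.png",cv2.resize(c["pixels"][150:320,130:390,::-1],None,fx=3,fy=3,interpolation=cv2.INTER_CUBIC))
```

```text
[ 0.56918107 -0.11386808  0.16906658] [-0.06853176  0.11040166  0.16906658]
```

View pics/w6c.png

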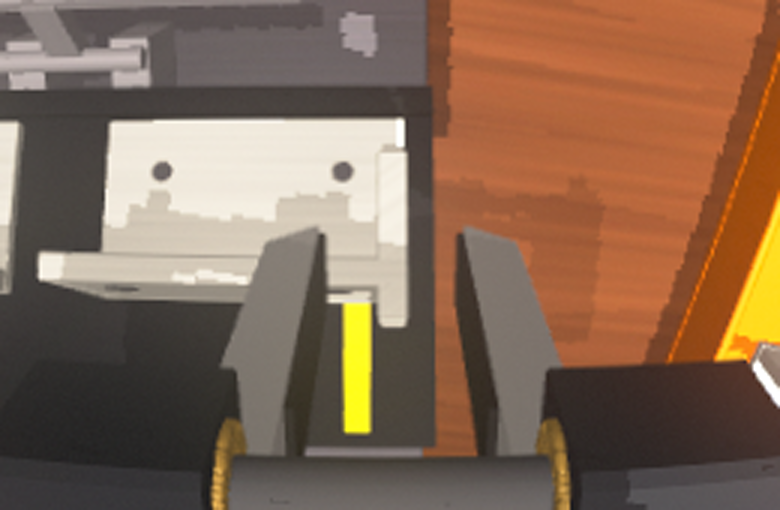

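Run:
```python
from h import *
c,p=loadp("w6")
f=lambda u,v:(130+(u+.5)/3-.5,150+(v+.5)/3-.5)
for n,u,v,z in(("front top in",378,151,.125),("front top out",408,151,.125),("rear out",408,328,.147),("upr front in",38,252,.139),("upr front out",378,255,.139),("base front",107,119,.062)):
    print(n,rk(onz(c,*f(u,v),z,p)).round(4),rk(onz(c,*f(u,v),z-.004,p)).round(4))
```

```text
front top in [-0.0833  0.1073  0.125 ] [-0.0821  0.1072  0.121 ]
front top out [-0.0833  0.115   0.125 ] [-0.0821  0.1151  0.121 ]
rear out [-0.0433  0.1149  0.147 ] [-0.0412  0.1149  0.143 ]
upr front in [-0.0592  0.0163  0.139 ] [-0.0575  0.0145  0.135 ]
upr front out [-0.06    0.1073  0.139 ] [-0.0583  0.1073  0.135 ]
base front [-0.0764  0.0137  0.062 ] [-0.0754  0.0123  0.058 ]
```

send_rows([
  [-0.25,1.2,0.07],
  [0,3,0],
  [0,2.2,0],
  [0,1,0],
  [0,0,0],
], twist=[0,0,0,0,0])

```text
clock: 12.42
eef_pos: [0.5728, -0.1139, 0.0957]
eef_rot: [-0.047, 0.706, -0.705, 0.046]
ft_force: [0.3, 0.2, -0.2]
opening: 0.301
```

send_rows([
  [0,0,0],
  [0,0,0],
  [0,0,0],
  [0,0,0],
  [0,0,0],
  [0,0,0],
], twist=[0,0,0,0,0,0], grip=-1, grip_force=35)

```text
clock: 13.18
eef_pos: [0.573, -0.1142, 0.0964]
eef_rot: [0.046, -0.706, 0.706, -0.047]
ft_force: [-0.6, 1.3, 7.2]
opening: 0.086
```

Run:
```python
from h import *
c,p=shot("wrist","w7");print(p[0],rk(p[0]))
cv2.imwrite("pics/w7c.png",cv2.resize(c["pixels"][150:320,130:390,::-1],None,fx=3,fy=3,interpolation=cv2.INTER_CUBIC))
```

```text
[ 0.5730332  -0.11418273  0.0964032 ] [-0.07230843  0.11122301  0.0964032 ]
```

View pics/w7c.png

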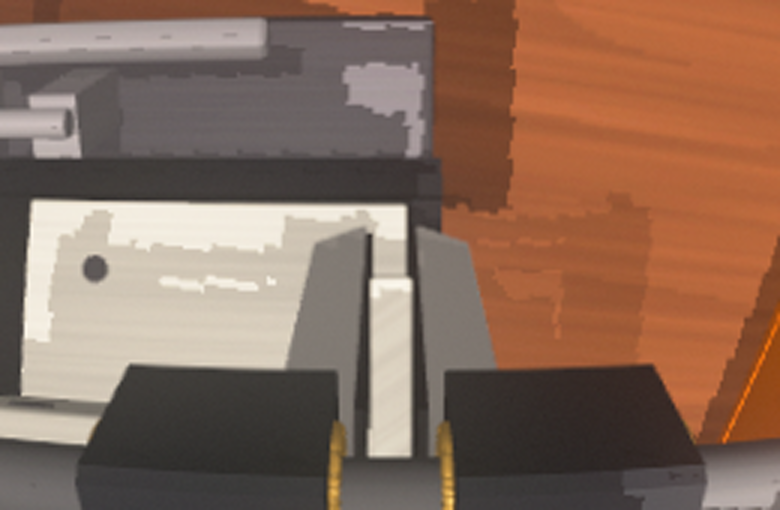

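send_rows([
  [0,-0.5,0],
  [0,-1,0],
  [0,-2,0],
  [0,-3,0],
  [0,-3,0],
  [0,-2,0],
  [0,0,0],
], twist=[0,0,0,0,0,0,0])

```text
clock: 14.1
eef_pos: [0.5734, -0.1143, 0.2131]
eef_rot: [0.045, -0.705, 0.706, -0.047]
ft_force: [0.7, 0.0, -3.2]
opening: 0.083
```

Run:
```python
from h import *
c,p=shot("wrist","w8");print(p[0],rk(p[0]))
c,p=shot("side","s8")
cv2.imwrite("pics/s8c.png",cv2.resize(c["pixels"][110:250,200:330,::-1],None,fx=5,fy=4.2,interpolation=cv2.INTER_CUBIC))
```

```text
[ 0.57342431 -0.11427148  0.21310532] [-0.07268437  0.11136272  0.21310532]
```

View pics/s8c.png

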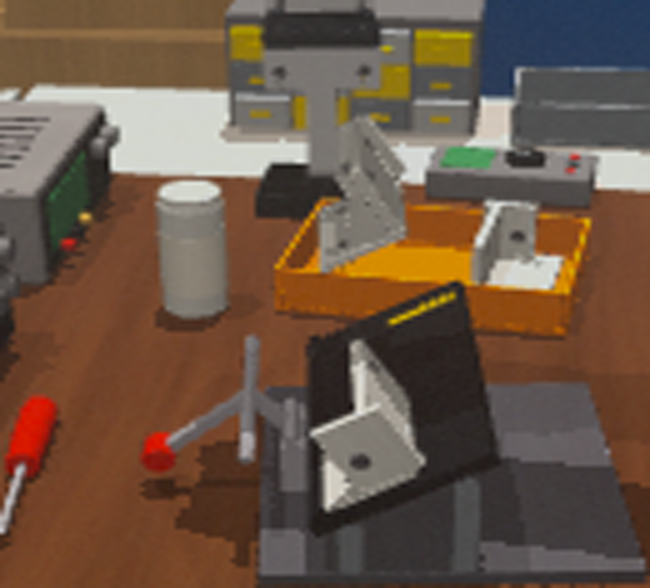

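View pics/w8.png

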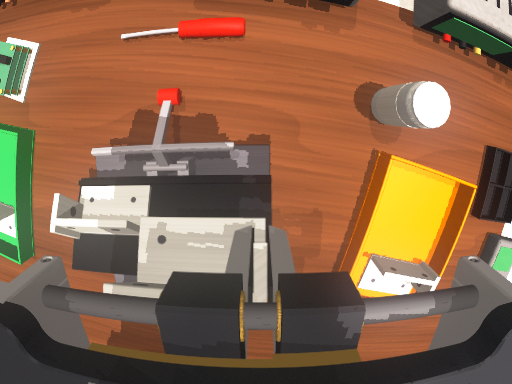

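Run:
```python
from h import *
c,p=loadp("w1")
G=lambda u,v:(20+(u+.5)/4-.5,70+(v+.5)/4-.5)
O=lambda u,v:(360+(u+.5)/4-.5,105+(v+.5)/4-.5)
def rect(n,pts,f):
    q=[onz(c,*f(*a),.045,p) for a in pts]
    print(n,[x.round(4).tolist() for x in q])
    print(" sides",[round(float(np.linalg.norm(q[i]-q[(i+1)%4])),4) for i in range(4)])
    ctr=np.mean(q,0); ax=(q[0]-q[3]+q[1]-q[2]); ay=(q[0]-q[1]+q[3]-q[2])
    print(" ctr",ctr.round(4),"yaw",np.degrees(np.arctan2(ax[1],ax[0])),np.degrees(np.arctan2(-ay[0],ay[1])))
rect("green",[(110,48),(381,84),(313,568),(70,492)],G)
rect("orange",[(228,53),(472,160),(325,582),(76,527)],O)
# sample top corners green z=.065 ; upright top edge
for n,f,u,v,z in(("gs top L front",G,86,336,.065),("gs upright right-front top",G,243,405,.065),("gs upr R back",G,300,370,.065),("gs end bot",G,88,428,.065),("os upr L top",O,220,410,.065),("os end top",O,378,435,.065)):
    print(n,onz(c,*f(u,v),z,p).round(4))
```

```text
green [[0.6249, 0.4135, 0.045], [0.6072, 0.2525, 0.045], [0.3831, 0.2802, 0.045], [0.4003, 0.4379, 0.045]]
 sides [0.162, 0.2258, 0.1586, 0.2259]
 ctr [0.5039 0.346  0.045 ] yaw -6.629446034009468 -6.261386303840578
orange [[0.632, -0.2731, 0.045], [0.6156, -0.4298, 0.045], [0.3897, -0.4049, 0.045], [0.4068, -0.2481, 0.045]]
 sides [0.1575, 0.2272, 0.1576, 0.2266]
 ctr [ 0.511 -0.339  0.045] yaw -6.312750625085506 -6.0987091724614775
gs top L front [0.4872 0.4036 0.065 ]
gs upright right-front top [0.4632 0.3055 0.065 ]
gs upr R back [0.482  0.2741 0.065 ]
gs end bot [0.4422 0.4039 0.065 ]
os upr L top [ 0.4763 -0.2957  0.065 ]
os end top [ 0.4755 -0.3926  0.065 ]
```

send_rows([
  [-0.4,0,-2],
  [-0.6,0,-3],
  [-0.85,0,-4.5],
  [-0.85,0,-4.5],
  [-0.85,0,-4.5],
  [-0.85,0,-4.5],
  [-0.85,0,-4.5],
  [-0.85,0,-4.5],
  [-0.85,0,-4.5],
  [-0.4,0,-2.5],
  [-0.15,0,-1.25],
  [0,0,0],
], twist=[0,0,0,0,0,0,0,0,0,0,0,0])

```text
clock: 15.7
eef_pos: [0.5939, 0.2953, 0.2103]
eef_rot: [-0.047, 0.706, -0.706, 0.046]
ft_force: [0.1, -0.0, -2.9]
opening: 0.082
```

send_rows([
  [0,1,0],
  [0,2,0],
  [0,3,0],
  [0,2,0],
  [0,0,0],
], twist=[0.06,0.1,0.084,0,0])

```text
clock: 16.32
eef_pos: [0.5941, 0.2936, 0.1297]
eef_rot: [-0.039, -0.706, 0.706, 0.04]
ft_force: [0.4, 0.5, -2.9]
opening: 0.083
```

Run:
```python
from h import *
c,p=shot("wrist","w9");M=R.from_quat(p[1]).as_matrix();print(p[0],M[:,0].round(3))
c,p=shot("side","s9")
cv2.imwrite("pics/s9c.png",cv2.resize(c["pixels"][150:384,180:400,::-1],None,fx=3,fy=2.5,interpolation=cv2.INTER_CUBIC))
```

```text
[0.59406235 0.2935769  0.12966178] [-0.994  0.112  0.002]
```

View pics/s9c.png

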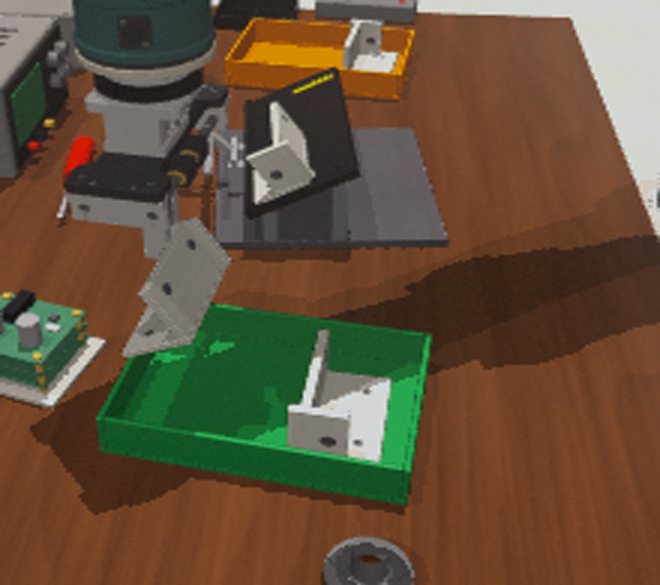

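View pics/w9.png

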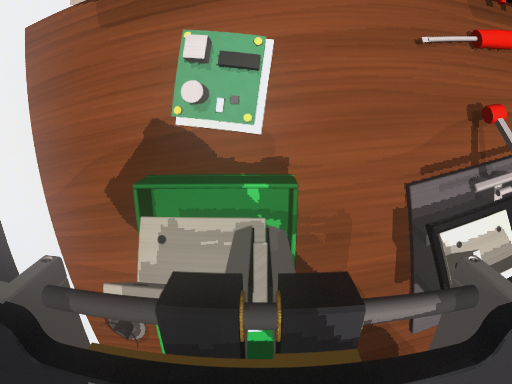

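send_rows([
  [0,2,0],
  [0,3,0],
  [0,2,0],
  [0,1.2,0],
  [0,0,0],
], twist=[0,0,0,0,0])

```text
clock: 17.05
eef_pos: [0.5942, 0.2946, 0.0482]
eef_rot: [-0.04, -0.706, 0.706, 0.04]
ft_force: [-0.7, -0.1, -3.2]
opening: 0.083
```

send_rows([
  [0,0.2,0],
  [0,0.2,0],
  [0,0,0],
], twist=[0,0,0])

```text
clock: 17.42
eef_pos: [0.5946, 0.2947, 0.0451]
eef_rot: [0.04, 0.706, -0.706, -0.04]
ft_force: [1.1, -0.2, -2.7]
opening: 0.082
```

send_rows([
  [0,0.2,0],
  [0,0.15,0],
  [0,0,0],
], twist=[0,0,0])

```text
clock: 17.8
eef_pos: [0.5948, 0.2946, 0.0421]
eef_rot: [0.04, 0.706, -0.706, -0.04]
ft_force: [-1.6, -3.8, 8.7]
opening: 0.079
```

send_rows([
  [0,0.15,0],
  [0,0,0],
], twist=[0,0])

```text
clock: 18.05
eef_pos: [0.5951, 0.2944, 0.0418]
eef_rot: [-0.041, -0.706, 0.706, 0.04]
ft_force: [-7.5, -8.4, 26.1]
opening: 0.083
```

send_rows([
  [0,-0.1,0],
  [0.24,0.02,0],
  [0.24,0.02,0],
  [0.47,0.08,0],
  [0.46,0.12,0],
  [0,0,0],
], twist=[0,0,0,0,0,0], grip_force=15)

```text
clock: 18.8
eef_pos: [0.5798, 0.2964, 0.0384]
eef_rot: [-0.04, -0.706, 0.706, 0.04]
ft_force: [-2.2, -1.6, 4.1]
opening: 0.083
```

Run:
```python
from h import *
c,p=shot("side","s10")
cv2.imwrite("pics/s10c.png",cv2.resize(c["pixels"][210:330,200:340,::-1],None,fx=5,fy=5,interpolation=cv2.INTER_CUBIC))
```

```text
(no output)
```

View pics/s10c.png

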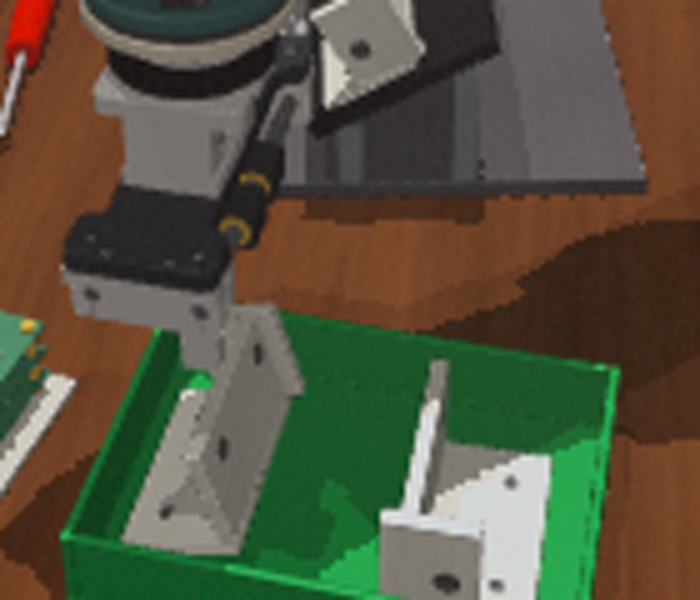

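send_rows([
  [0.45,0.16,0],
  [0.43,0.19,0],
  [0,0,0],
], twist=[0,0,0])

```text
clock: 19.23
eef_pos: [0.5712, 0.2974, 0.0346]
eef_rot: [-0.04, -0.706, 0.706, 0.04]
ft_force: [-1.5, 1.3, -0.8]
opening: 0.083
```

send_rows([
  [0.4,0.2,0],
  [0,0,0],
], twist=[0,0])

```text
clock: 19.48
eef_pos: [0.5674, 0.2977, 0.0327]
eef_rot: [-0.04, -0.706, 0.706, 0.04]
ft_force: [0.2, 0.1, -1.5]
opening: 0.08
```

Run:
```python
from h import *
c,p=shot("side","s11")
cv2.imwrite("pics/s11c.png",cv2.resize(c["pixels"][210:330,200:340,::-1],None,fx=5,fy=5,interpolation=cv2.INTER_CUBIC))
```

```text
(no output)
```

View pics/s11c.png

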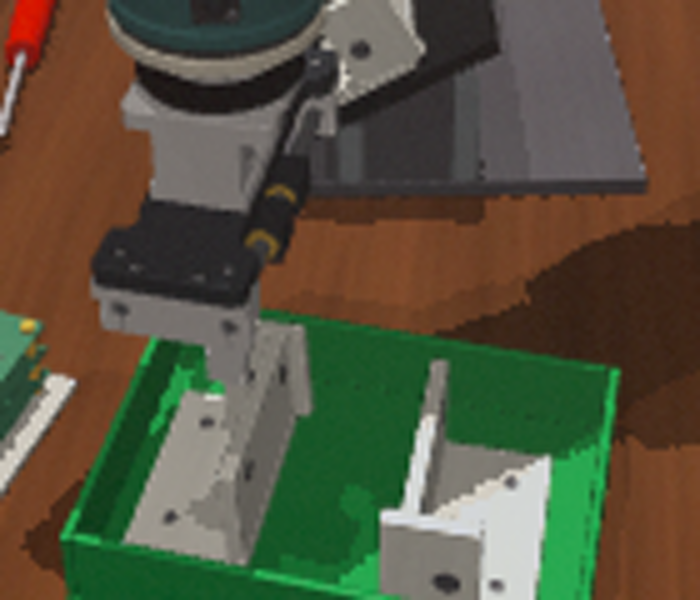

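send_rows([
  [0.1,0.15,0],
  [0,0,0],
], twist=[0,0])

```text
clock: 19.77
eef_pos: [0.5664, 0.2978, 0.0315]
eef_rot: [-0.04, -0.706, 0.706, 0.04]
ft_force: [-3.2, 0.2, 4.8]
opening: 0.083
```

send_rows([
  [0,0.15,0],
  [0,0,0],
], twist=[0,0])

```text
clock: 20.02
eef_pos: [0.5662, 0.2978, 0.0301]
eef_rot: [-0.04, -0.706, 0.706, 0.04]
ft_force: [-6.5, -1.2, 7.9]
opening: 0.083
```

Run:
```python
from h import *
c,p=shot("wrist","w12")
cv2.imwrite("pics/w12c.png",cv2.resize(c["pixels"][150:320,100:360,::-1],None,fx=3,fy=3,interpolation=cv2.INTER_CUBIC))
```

```text
(no output)
```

View pics/w12c.png

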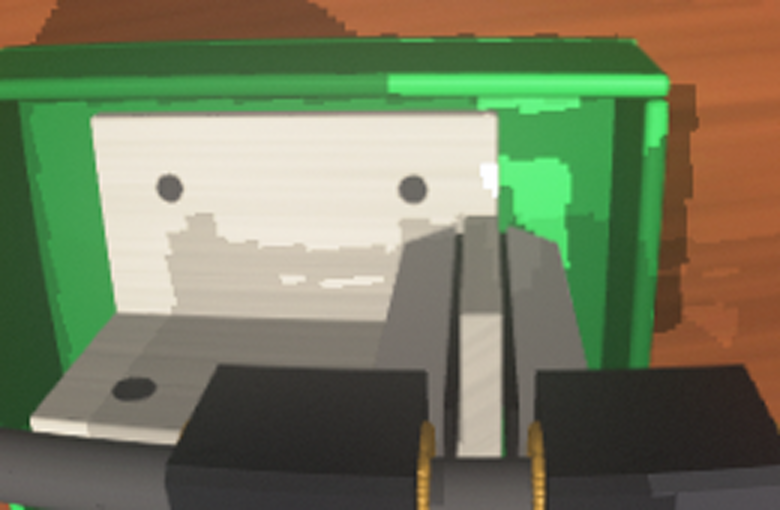

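Run:
```python
from h import *
c,p=loadp("w12")
f=lambda u,v:(100+(u+.5)/3-.5,150+(v+.5)/3-.5)
M=R.from_quat(p[1]).as_matrix()
def tl(q): return (M.T@(q-p[0]))
for n,u,v,z in(("front out",497,114,.011),("front in",92,117,.011),("junc in",117,314,.011),("junc out",388,321,.011),("end top front in",459,313,.065),("end top front out",503,313,.065),("upr top in front",32,418,.065),("wall far inner",480,98,.045)):
    print(n,onz(c,*f(u,v),z,p).round(4),(tl(onz(c,*f(u,v),z,p))*1000).round(1), (tl(onz(c,*f(u,v),z+.008,p))*1000).round(1))
```

```text
front out [0.5964 0.2907 0.011 ] [-30.8  19.1   3.6] [-32.8  11.1   3.5]
front in [0.6072 0.3885 0.011 ] [-30.5  19.  -94.7] [-32.4  11.  -90.9]
junc in [0.5545 0.3949 0.011 ] [ 22.6  19.1 -95.2] [ 18.5  11.1 -91.4]
junc out [0.5471 0.3231 0.011 ] [ 21.9  19.1 -23. ] [ 17.8  11.1 -22.1]
end top front in [0.5741 0.3009 0.065 ] [ -7.4 -34.9  -4. ] [-11.4 -42.9  -3.7]
end top front out [0.5732 0.2931 0.065 ] [ -7.4 -34.9   3.9] [-11.4 -42.9   3.7]
upr top in front [0.556  0.3938 0.065 ] [ 21.  -34.9 -94.2] [ 15.4 -42.9 -89. ]
wall far inner [0.6082 0.2933 0.045 ] [-42.2 -14.9  -0.2] [-44.  -22.9  -0.2]
```

send_rows([
  [0,-0.13,0],
  [0,0,0],
  [0,0,0],
  [0,0,0],
  [0,0,0],
  [0,0,0],
], twist=[0,0,0,0,0,0], grip=-0.55)

```text
clock: 20.82
eef_pos: [0.5667, 0.2978, 0.0312]
eef_rot: [0.04, 0.706, -0.706, -0.04]
ft_force: [-0.6, -0.5, -0.2]
opening: 0.226
```

Run:
```python
from h import *
c,p=shot("wrist","w13")
cv2.imwrite("pics/w13c.png",cv2.resize(c["pixels"][150:320,100:360,::-1],None,fx=3,fy=3,interpolation=cv2.INTER_CUBIC))
```

```text
(no output)
```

View pics/w13c.png

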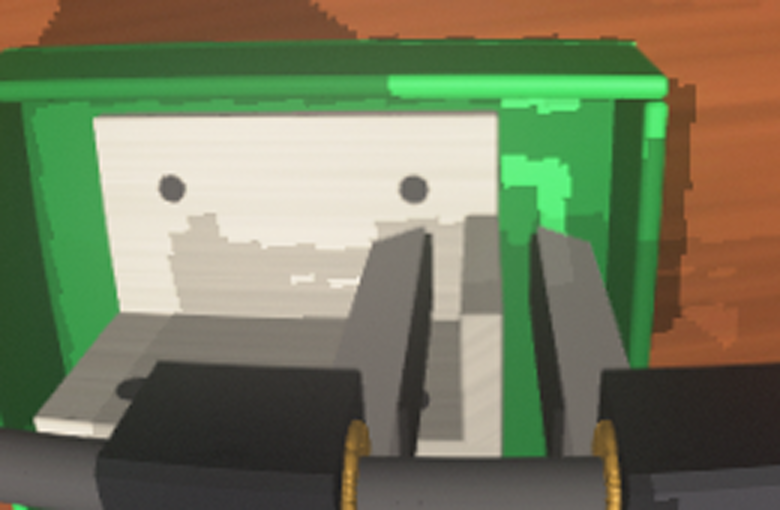

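send_rows([
  [0,-2,0],
  [0,-4,0],
  [0,-5,0],
  [0,-5,0],
  [0,0,0],
  [0.9,0,3.3],
  [1.3,0,5],
  [1.3,0,5],
  [0.9,0,3.3],
  [0.5,2,1.7],
  [0,0,0],
], twist=[0,0,-0.08,-0.12,-0.044,0,0,0,0,0,0], grip=-0.4)

```text
clock: 22.25
eef_pos: [0.5416, 0.1088, 0.1716]
eef_rot: [0.046, -0.705, 0.706, -0.045]
ft_force: [0.3, 0.4, 1.2]
opening: 0.299
```

Run:
```python
from h import *
c,p=shot("wrist","w14");print(p[0],rk(p[0]),R.from_quat(p[1]).as_matrix()[:,0])
cv2.imwrite("pics/w14c.png",cv2.resize(c["pixels"][150:320,130:390,::-1],None,fx=3,fy=3,interpolation=cv2.INTER_CUBIC))
```

```text
[0.54163803 0.1087522  0.17158626] [-0.07067362 -0.11390576  0.17158626] [-9.91688821e-01 -1.28656845e-01  8.35758021e-04]
```

View pics/w14c.png

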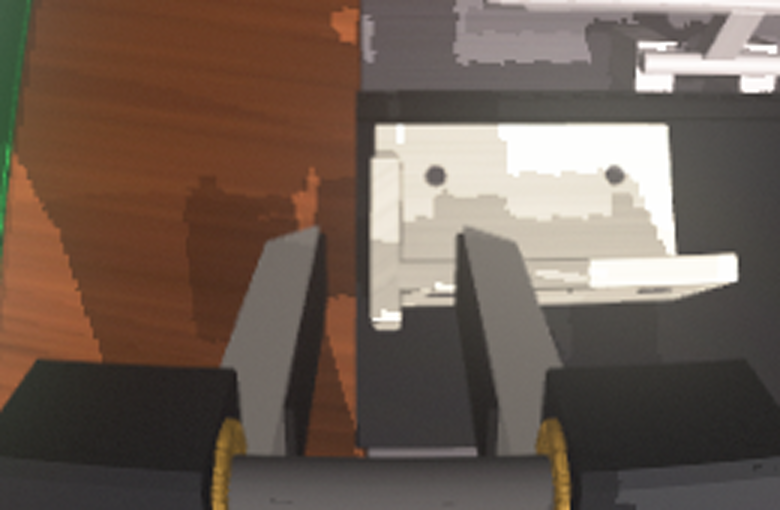

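View pics/w14.png

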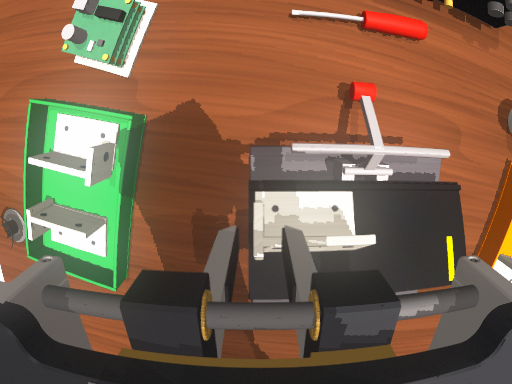

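Run:
```python
from h import *
c,p=loadp("w14")
f=lambda u,v:(130+(u+.5)/3-.5,150+(v+.5)/3-.5)
for n,u,v,z in(("front top in",401,156,.123),("front top out",371,156,.123),("rear out",373,328,.145),("upr front in",738,255,.138),("upr front out",402,259,.138)):
    print(n,rk(onz(c,*f(u,v),z,p)).round(4),rk(onz(c,*f(u,v),z-.004,p)).round(4))
```

```text
front top in [-0.0828 -0.1109  0.123 ] [-0.0816 -0.1109  0.119 ]
front top out [-0.0828 -0.1189  0.123 ] [-0.0816 -0.119   0.119 ]
rear out [-0.0431 -0.1184  0.145 ] [-0.041  -0.1185  0.141 ]
upr front in [-0.0586 -0.0194  0.138 ] [-0.0569 -0.0176  0.134 ]
upr front out [-0.0595 -0.1108  0.138 ] [-0.0578 -0.1108  0.134 ]
```

send_rows([
  [0,1.2,-0.09],
  [0,3,0],
  [0,2.4,0],
  [0,1,0],
  [0,0,0],
], twist=[0,0,0,0,0])

```text
clock: 22.92
eef_pos: [0.5418, 0.1115, 0.0951]
eef_rot: [-0.047, 0.706, -0.705, 0.046]
ft_force: [1.4, -0.2, 0.5]
opening: 0.3
```

send_rows([
  [0,0,0],
  [0,0,0],
  [0,0,0],
  [0,0,0],
  [0,0,0],
  [0,0,0],
], twist=[0,0,0,0,0,0], grip=-1, grip_force=35)

```text
clock: 23.68
eef_pos: [0.5424, 0.1109, 0.0958]
eef_rot: [0.046, -0.706, 0.706, -0.047]
ft_force: [0.4, -1.4, 6.5]
opening: 0.079
```

send_rows([
  [0,-0.5,0],
  [0,-1,0],
  [0,-2,0],
  [0,-3,0],
  [0,-3,0],
  [0,-2,0],
  [0,0,0],
], twist=[0,0,0,0,0,0,0])

```text
clock: 24.55
eef_pos: [0.5425, 0.1111, 0.2117]
eef_rot: [-0.045, 0.706, -0.706, 0.047]
ft_force: [0.3, -0.8, -3.1]
opening: 0.084
```

Run:
```python
from h import *
c,p=shot("wrist","w15");print(p[0],rk(p[0]),R.from_quat(p[1]).as_matrix()[:,0])
```

```text
[0.54251358 0.11105351 0.21173845] [-0.07184585 -0.11607106  0.21173845] [-0.99146217 -0.13037097 -0.00248568]
```

View pics/w15.png

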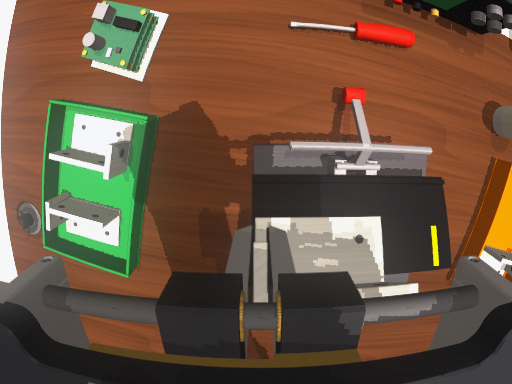

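send_rows([
  [-0.08,0,2],
  [-0.08,0,3],
  [-0.08,0,4.5],
  [-0.08,0,4.5],
  [-0.08,0,4.5],
  [-0.08,0,4.5],
  [-0.07,0,4.5],
  [-0.07,0,4.5],
  [-0.07,0,4.5],
  [-0.07,0,3.5],
  [-0.07,0,1.6],
  [-0.07,0,0.8],
], twist=[0,0,0,0,0,0,0,0,0,0,0,0])

```text
clock: 26.1
eef_pos: [0.606, -0.3082, 0.2092]
eef_rot: [-0.047, 0.706, -0.705, 0.046]
ft_force: [-0.4, 0.5, -2.2]
opening: 0.084
```

send_rows([
  [0,1,0],
  [0,2,0],
  [0,2,0],
  [0,0,0],
  [0,0,0],
], twist=[0.06,0.1,0.083,0,0])

```text
clock: 26.72
eef_pos: [0.6067, -0.3077, 0.1611]
eef_rot: [-0.039, -0.706, 0.706, 0.038]
ft_force: [1.0, -0.0, -1.8]
opening: 0.085
```

Run:
```python
from h import *
c,p=shot("wrist","w16");M=R.from_quat(p[1]).as_matrix();print(p[0],M[:,0].round(3))
O=lambda u,v:(u,v)
shot("side","s16");shot("scene","c16")
```

```text
[ 0.6066822  -0.30767847  0.16108323] [-0.994  0.109 -0.001]
```

View pics/w16.png

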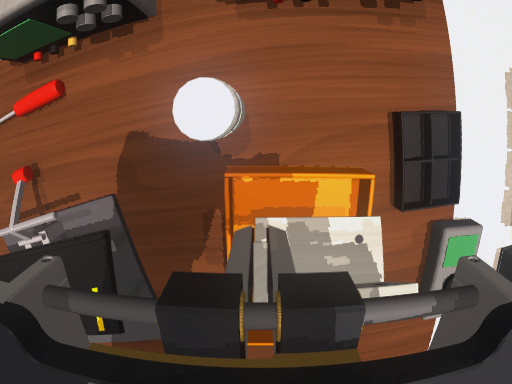

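View pics/s16.png

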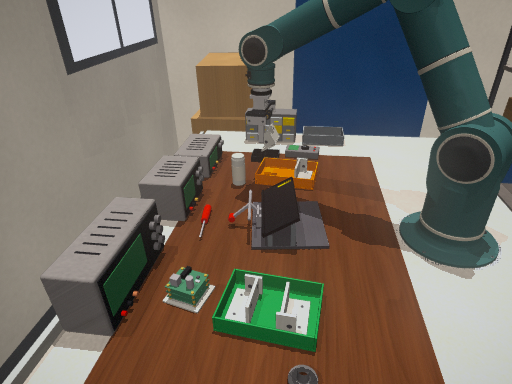

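send_rows([
  [0,2,0],
  [0,3.5,0],
  [0,3,0],
  [0,2,0],
  [0,1,0],
  [0,0,0],
], twist=[0,0,0,0,0,0])

```text
clock: 27.62
eef_pos: [0.6061, -0.3082, 0.0449]
eef_rot: [0.039, 0.706, -0.706, -0.04]
ft_force: [0.0, -0.7, -1.8]
opening: 0.079
```

send_rows([
  [0,0.15,0],
  [0,0.15,0],
  [0,0,0],
], twist=[0,0,0])

```text
clock: 28.0
eef_pos: [0.6063, -0.3084, 0.0425]
eef_rot: [-0.04, -0.706, 0.706, 0.04]
ft_force: [0.4, -0.3, -2.2]
opening: 0.081
```

send_rows([
  [0,0.1,0],
  [0,0.1,0],
  [0,0,0],
], twist=[0,0,0])

```text
clock: 28.38
eef_pos: [0.6067, -0.3083, 0.0414]
eef_rot: [-0.04, -0.706, 0.706, 0.039]
ft_force: [-4.5, 4.1, 11.1]
opening: 0.083
```

Contact. Now roll the bracket flat about its low edge.

send_rows([
  [0,0,0],
  [0.24,0.02,0],
  [0.24,0.02,0],
  [0.47,0.08,0],
  [0.46,0.12,0],
  [0,0,0],
], twist=[0,0,0,0,0,0], grip_force=15)

```text
clock: 29.12
eef_pos: [0.5915, -0.3066, 0.0377]
eef_rot: [0.039, 0.706, -0.706, -0.04]
ft_force: [-1.1, 1.0, 4.8]
opening: 0.085
```

send_rows([
  [0.45,0.16,0],
  [0.43,0.19,0],
  [0,0,0],
], twist=[0,0,0])

```text
clock: 29.5
eef_pos: [0.5826, -0.3057, 0.0339]
eef_rot: [0.039, 0.706, -0.706, -0.04]
ft_force: [-2.0, 0.1, -0.3]
opening: 0.088
```

send_rows([
  [0.4,0.2,0],
  [0,0,0],
], twist=[0,0])

```text
clock: 29.75
eef_pos: [0.579, -0.3053, 0.032]
eef_rot: [0.039, 0.706, -0.706, -0.04]
ft_force: [0.1, 0.5, -1.5]
opening: 0.085
```

Run:
```python
from h import *
c,p=shot("wrist","w17");print(p[0])
cv2.imwrite("pics/w17c.png",cv2.resize(c["pixels"][150:320,160:420,::-1],None,fx=3,fy=3,interpolation=cv2.INTER_CUBIC))
```

```text
[ 0.57898038 -0.30531944  0.03202387]
```

View pics/w17c.png

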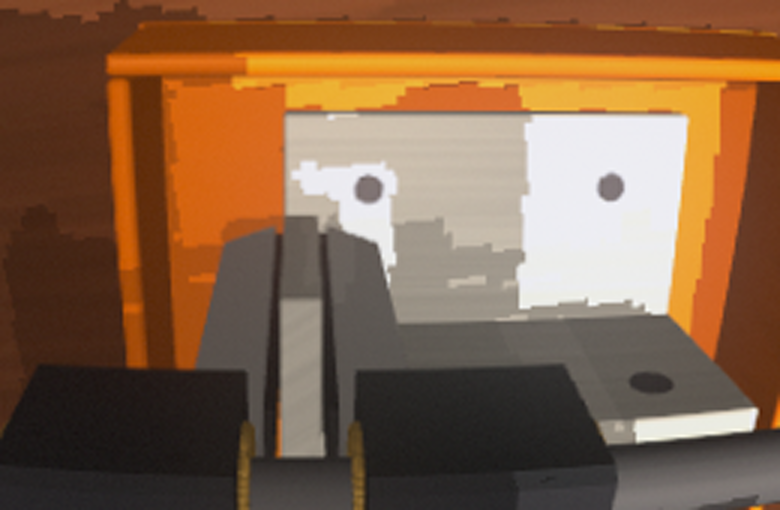

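Same as before; press the last 3 mm as with the first one.

send_rows([
  [0.1,0.15,0],
  [0,0,0],
], twist=[0,0])

```text
clock: 30.05
eef_pos: [0.5781, -0.3052, 0.0309]
eef_rot: [0.039, 0.706, -0.706, -0.04]
ft_force: [-2.7, 1.7, 4.1]
opening: 0.087
```

send_rows([
  [0,0.15,0],
  [0,0,0],
], twist=[0,0])

```text
clock: 30.3
eef_pos: [0.578, -0.3052, 0.0295]
eef_rot: [0.039, 0.706, -0.706, -0.04]
ft_force: [-4.8, 1.1, 9.0]
opening: 0.081
```

Run:
```python
from h import *
c,p=shot("wrist","w18");print(p[0])
cv2.imwrite("pics/w18c.png",cv2.resize(c["pixels"][150:320,160:420,::-1],None,fx=3,fy=3,interpolation=cv2.INTER_CUBIC))
```

```text
[ 0.57798228 -0.30516616  0.02954795]
```

View pics/w18c.png

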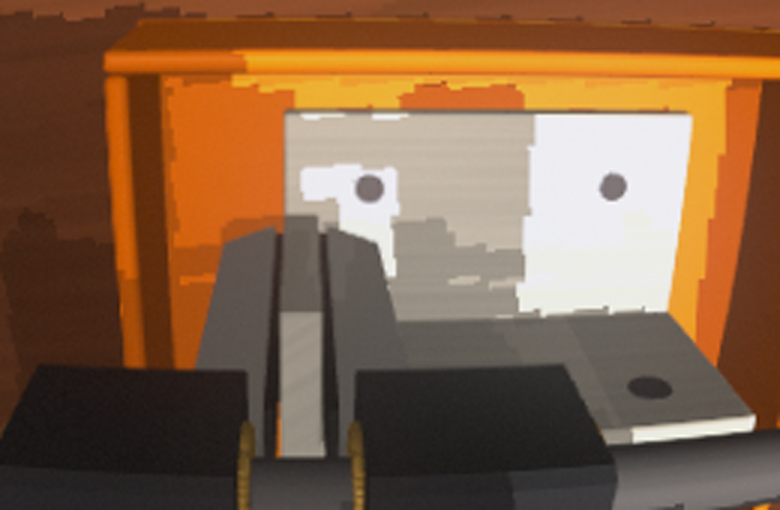

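send_rows([
  [0,-0.13,0],
  [0,0,0],
  [0,0,0],
  [0,0,0],
  [0,0,0],
  [0,0,0],
], twist=[0,0,0,0,0,0], grip=-0.6)

```text
clock: 31.1
eef_pos: [0.5784, -0.3052, 0.0306]
eef_rot: [0.04, 0.706, -0.706, -0.04]
ft_force: [-0.5, -0.5, 0.0]
opening: 0.2
```

send_rows([
  [0,-1,0],
  [0,-2,0],
  [0,-4,0],
  [0,-5,0],
  [0,-5,0],
  [2,-4,0],
  [2,-2,0],
  [0,0,0],
], twist=[0,0,0,0,0,0,0,0])

```text
clock: 32.1
eef_pos: [0.5386, -0.3012, 0.264]
eef_rot: [-0.041, -0.705, 0.707, 0.039]
ft_force: [0.7, 0.4, -0.4]
opening: 0.199
```

Run:
```python
from h import *
c,p=shot("wrist","w19");print(p[0])
c,p=shot("side","s19")
cv2.imwrite("pics/s19c.png",cv2.resize(c["pixels"][140:360,190:340,::-1],None,fx=3.8,fy=2.7,interpolation=cv2.INTER_CUBIC))
d,p=shot("scene","c19")
cv2.imwrite("pics/c19c.png",cv2.resize(d["pixels"][140:310,190:390,::-1],None,fx=3.6,fy=3.5,interpolation=cv2.INTER_CUBIC))
```

```text
[ 0.53856525 -0.30118659  0.26396209]
```

View pics/w19.png

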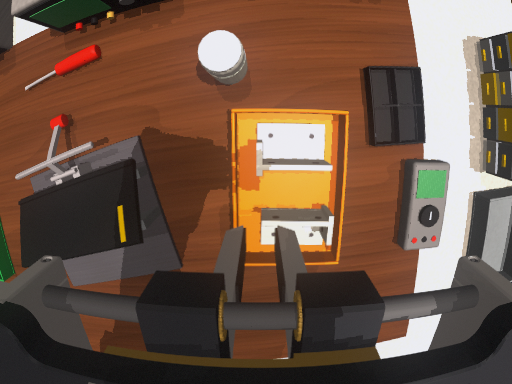

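View pics/s19c.png

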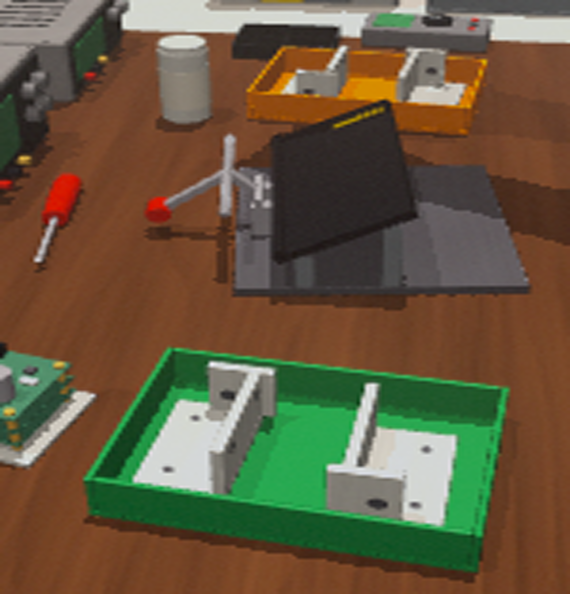

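View pics/c19c.png

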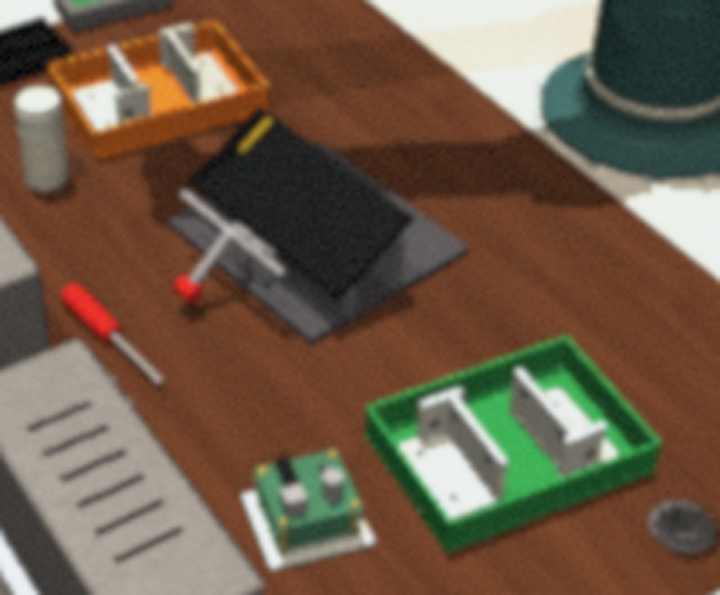

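Run:
```python
from h import *
from rig import env, close_job
def red(c):
    hsv=cv2.cvtColor(c["pixels"],cv2.COLOR_RGB2HSV)
    m=cv2.inRange(hsv,(0,160,90),(6,255,255)); k,l,st,ce=cv2.connectedComponentsWithStats(m)
    return [ce[i] for i in range(1,k) if st[i,4]>12]
c,d=load("c19"),load("s19")
best=min(((tri([ray(c,*a),ray(d,*b)])) for a in red(c) for b in red(d)),key=lambda t:np.linalg.norm(t[0][:2]-[.668,.011]))
print("knob",best)
print(close_job())
```

```text
knob (array([0.66623426, 0.01379683, 0.03103862]), [0.0004005222245966687, 0.0004005222245966071])
the job is handed in; nothing more can be done
None
```

The job is done and handed in at about 32 s of the 72 s allowed. The bail is fully open, and each bracket stands flat in the far half of its own bin.

- **Bail:** I swung it open by its knob, then pressed it against the stop until I felt a hard contact. An earlier measurement put the knob 4 mm higher than it should be when fully open, which is why I pressed. The last check puts the knob at z = 0.031 m, the stated fully open height.
- **Brackets:** Each one was lifted by its end plate, lowered until its low edge touched the bin floor, then rolled flat and released.
    - The left-hand bracket (it lay on the robot's right half of the rack) is in the green bin. Measured points fit a flat stance to about 1°.
    - The right-hand one is in the orange bin. I judged it flat from the pictures only, with no separate measurement.
- **Rest of the bench:** The final pictures show the rack empty and the sample brackets and other items apparently where they were, judged by eye. The gripper was clear of everything.
- **Forces:** The highest wrist reading was about 26 N, during the first touchdown.

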